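# Return the calibration weights to their fitted cases after the balance check

### The arm

A 6-joint arm with a two-finger parallel gripper is mounted at the origin on a cart in front of the work surface, level with it; the furniture and walls round the work are solid. World frame = base frame: x ahead of the robot, y to its left, z up, the work surface at z = 0. Lengths are in mm, angles in degrees, forces in N, time in s.
With the tool pointing down it reaches from about 275 to 825 mm from the base axis. Payload 5.2 kg.
Tool frame: the origin (TCP) lies midway between the tips of the shut fingers; the grasp point (between the pads) lies 19 mm behind it; z points along the fingers, y is the direction in which the jaws open and shut (so a half turn about z gives the same grasp; the last joint's range is limited). The gripper opens to 93 mm and grips with 3 to 60 N. Pads are 15 mm wide; open, the fingers measure 128 mm over their backs; the gripper's body (75 mm by 188 mm) begins 65 mm behind the grasp point.
Start: joints at [-76.879, 14.817, 87.949, -0, 77.235, -11.62], TCP at [230.199, -499.513, 218.653] pointing down, gripper open.
Joint ranges: [-179.93, 179.93], [-52.35, 119.4], [10.71, 147.94], [-69.91, 249.91], [12.55, 155.21], [-178.61, 178.61]. Speed limits (degrees/s): [147.25, 147.25, 180, 180, 180, 180].

### API

Orientations are given as [roll, pitch, yaw] about the fixed x, y, z axes, in that order (R = Rz(yaw) Ry(pitch) Rx(roll)).
In Python, from workcell import r gives the robot as it stands.
- The arm moves only by the tool move_arm, never from a script. Its argument "increments" is a list of rows, each an object with "fingers": the opening, from 0 (shut) to 1 (fully open); "offset": the shift along the tool's x, y, z in m, a list of three; "rot": the turn, a rotation vector about the tool's x, y, z in rad, a list of three. A call has 1 to 12 rows; each row is the pose to reach, as a shift and turn from the pose commanded when the call began, along the tool's axes at that moment; what a row does not reach only later rows make up. A row lasts 1/10 s, in which the tool goes at most 50 mm and 8.59 degrees, less where a joint would pass 70% of its speed; a pose out of reach is approached as far as the arm can. A call with a gripper value outside its range is refused whole. The fingers move at their own pace and stop on an object; "grip_force" is the grip in N (left out, the last holds). Time passes only in rows, so rows that repeat a pose let the fingers close. It gives the time, the measured TCP pose, the force and the opening at its end, in the units of the state.
- r.sense(): the state, without advancing time (a new reading comes with each control period).
- r.read_camera(name): name is "scene" or "side" or "wrist"; returns a dict with "frame" (420x560x3 uint8, blue, green, red), "fov_y" (degrees; the focal length in pixels is half the picture's height over the tangent of half this angle, whatever the lens; pixels are square), "cx", "cy" (the principal point, pixels), "k1" (the pictures are not rectified: a ray, as slopes to the right and down, at radius r is drawn at 1 + k1 r^2 times it, then the intrinsics apply), "camera_from_world" (4x4, takes a point from world to camera coordinates); the wrist camera has in their place "T_tool_cam" (4x4, takes a point from camera to tool coordinates, whose origin is the TCP and whose axes are the flange's). Camera axes: x right, y up, looking along -z (the intrinsics and any distortion apply to the point x, -y, -z); pixel columns grow to the right and rows downward; lengths in mm; the calibration is good to about 2 mm. A picture is of the moment at which its call begins: read the wrist's pose just before it. There is no depth.
- r.job_done(): hands the job in, once; it reports no verdict.
The state is a dict: "t": time; "q": joint angles; "dq": joint speeds; "joint_efforts": joint torques, N m; "ee_pos": TCP position; "tool_rot": TCP orientation; "wrist_force": force on the tool from outside, world axes, zero at the start; "moment": the same for the moment, N m; "grip_width": opening from 0.0 (shut) to 1.0 (fully open).
Only numpy, scipy, OpenCV 4.12 (cv2) and the standard library are available. Lean on these libraries where they do the work, as an engineer would, in place of code of your own. Each camera call takes 0.05 s, during which the arm holds its last target.

### The job

The balance check is finished: put each of the four steel calibration weights back, upright and fully seated, into the round well of its own open case, the one whose well fits its size (the four sizes of weight go into the four sizes of well, largest to largest and smallest to smallest). Hold a weight until it stands on the well floor instead of letting it drop, and leave the conical flask and the blue-capped bottle standing where they are.

Things in the scene. Friction and masses are not known exactly. Their poses are not given: they have to be found in the camera images.
- weight_500: loose polished steel calibration weight of 500 g, the largest of the four: upright cylinder 40 mm across and 45 mm tall, with a round grip knob on top (22 mm across, its top 63 mm above the underside, thinner neck in the lowest 5 mm above the cylinder). Origin: centre of the underside; z up along its axis. Held by the knob it can swing 0.1 rad out of plumb
- case_500: the 500 g weight's case (largest): wood, lined blue, opened flat, fixed to the bench; two square halves, each 65x65 mm, 42 mm high. Base half: round well 47 mm across, mouth chamfered 4 mm, pale felt floor 8 mm above the bench. Lid half, on its +y side: square tray, no well. Origin: on the well's axis at bench height; z up, y to the lid. A seated weight's cylinder rises 11 mm above the case
- weight_200: loose polished steel calibration weight of 200 g, the second largest of the four: upright cylinder 31 mm across and 30 mm tall, with a round grip knob on top (17 mm across, its top 46 mm above the underside, thinner neck in the lowest 5 mm above the cylinder). Origin: centre of the underside; z up along its axis
- case_200: the 200 g weight's case (second largest): wood, lined blue, opened flat, fixed to the bench; two square halves, each 56x56 mm, 32 mm high. Base half: round well 38 mm across, mouth chamfered 4 mm, pale felt floor 8 mm above the bench. Lid half, on its +y side: square tray, no well. Origin: on the well's axis at bench height; z up, y to the lid. A seated weight's cylinder rises 6 mm above the case
- weight_100: loose polished steel calibration weight of 100 g, the second smallest of the four: upright cylinder 24 mm across and 25 mm tall, with a round grip knob on top (14 mm across, its top 39 mm above the underside, thinner neck in the lowest 5 mm above the cylinder). Origin: centre of the underside; z up along its axis
- case_100: the 100 g weight's case (second smallest): wood, lined blue, opened flat, fixed to the bench; two square halves, each 49x49 mm, 26 mm high. Base half: round well 31 mm across, mouth chamfered 4 mm, pale felt floor 8 mm above the bench. Lid half, on its +y side: square tray, no well. Origin: on the well's axis at bench height; z up, y to the lid. A seated weight's cylinder rises 7 mm above the case
- weight_50: loose polished steel calibration weight of 50 g, the smallest of the four: upright cylinder 16 mm across and 24 mm tall, with a round grip knob on top (12 mm across, its top 37 mm above the underside, thinner neck in the lowest 5 mm above the cylinder). Origin: centre of the underside; z up along its axis
- case_50: the 50 g weight's case (smallest): wood, lined blue, opened flat, fixed to the bench; two square halves, each 41x41 mm, 25 mm high. Base half: round well 23 mm across, mouth chamfered 4 mm, pale felt floor 8 mm above the bench. Lid half, on its +y side: square tray, no well. Origin: on the well's axis at bench height; z up, y to the lid. A seated weight's cylinder rises 7 mm above the case
- flask: loose glass conical flask with cream contents, 64 mm across the base and 104 mm tall, a bystander. Origin: centre of the underside
- bottle_blue: loose white reagent bottle with a blue cap, 56 mm across and 104 mm tall, a bystander. Origin: centre of the underside. Between it and the flask, behind the front row, stand two fixed lab jacks with a stirrer over them (x beyond 0.52 m, knobs from 0.47 m, y -0.26 to 0.24 m; the left jack is 0.22 m tall): pass in front of them

How it is judged:
By the outcome, as a careful person would: the job done as asked, in the order asked, and still so for the second after the job is handed in, with the robot touching nothing.
It also fails if it takes over 104 s, if anything falls off the work surface, if the arm or the gripper's body presses on something with over 40 N, if the wrist force passes 120 N, or if a joint passes its speed limit or range.

## Working session

There is one attempt and no reset: what is moved stays moved. The work goes in short steps, Python scripts to look and compute and a tool call to move; the robot and the scene stay as the last step left them, time stands still between calls to the robot, and variables do not carry over. Pictures are saved under pics/ and viewed, and the job is handed in when it is done.

Besides the shell and the picture viewer there is one more tool, called by a JSON object that holds its "name" and its "arguments", one argument or row to a line. move_arm: Moves the arm, as the interface text tells. Its arguments: {"type":"object","properties":{"increments":{"type":"array","items":{"type":"object","properties":{"fingers":{"type":"number"},"offset":{"type":"array","items":{"type":"number"}},"rot":{"type":"array","items":{"type":"number"}}}}},"grip_force":{"type":"number"}},"required":["increments"]}

```bash
ls; mkdir -p pics
python3 - <<'E'
from workcell import r
import cv2,numpy as np,pickle
s=r.sense();print(s)
for n in ["scene","side","wrist"]:
    c=r.read_camera(n);cv2.imwrite(f"pics/{n}0.png",c["frame"])
    pickle.dump((s,c),open(f"{n}0.pkl","wb"))
    print(n,{k:v for k,v in c.items() if k!="frame"})
E
```

```text
pics
{'t': 0.0, 'q': array([-7.68791693e+01,  1.48599931e+01,  8.80116005e+01,  3.31291387e-04,
        7.72328369e+01, -1.16194089e+01]), 'dq': array([-0.10611478,  0.11930036,  0.00328424,  0.01802527, -0.00720571,
       -0.00099302]), 'joint_efforts': array([-1.17760555e-03, -4.37321520e+01, -2.84002876e+01,  7.18477671e-02,
        4.13490285e-02, -1.58521393e-04]), 'ee_pos': array([ 230.07686242, -498.96740054,  217.80714082]), 'tool_rot': array([-1.79897775e+02, -2.13496644e-02,  2.47401470e+01]), 'wrist_force': array([ 0.07073811, -1.11671877,  0.0482254 ]), 'moment': array([ 0.04722456, -0.01088617, -0.00540412]), 'grip_width': 0.9982016507306146}
scene {'fov_y': 50.60572483138422, 'cx': 282.05699071654385, 'cy': 210.69097728411163, 'k1': -0.051624434020416936, 'camera_from_world': array([[-8.46515996e-01, -5.31996186e-01, -1.97667835e-02,
         4.27185822e+02],
       [ 2.52890907e-01, -4.34520384e-01,  8.64429422e-01,
        -1.60575974e+02],
       [-4.68462226e-01,  7.26754493e-01,  5.02365454e-01,
        -1.07265605e+03],
       [ 0.00000000e+00,  0.00000000e+00,  
[... 290 characters left out ...]
 5.11864062e-01,  7.81508396e-01,
        -1.94423413e+02],
       [-4.25363410e-01, -6.55807805e-01,  6.23684289e-01,
        -1.66701361e+03],
       [ 0.00000000e+00,  0.00000000e+00,  0.00000000e+00,
         1.00000000e+00]])}
wrist {'fov_y': 58.14185531240678, 'cx': 284.5269025316549, 'cy': 205.55485789842308, 'k1': 0.01638416297747825, 'T_tool_cam': array([[ 3.66652451e-04,  9.68237295e-01,  2.50032811e-01,
         6.96964530e+01],
       [ 9.99999794e-01, -2.23473383e-04, -6.01029567e-04,
        -9.01394349e-01],
       [-5.26063564e-04,  2.50032980e-01, -9.68237178e-01,
        -1.66256347e+02],
       [ 0.00000000e+00,  0.00000000e+00,  0.00000000e+00,
         1.00000000e+00]])}
```

View pics/scene0.png

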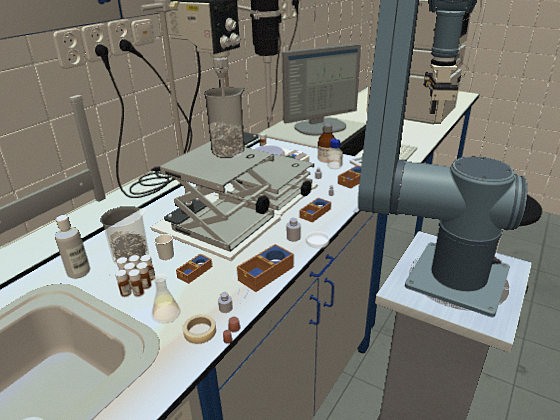

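View pics/side0.png

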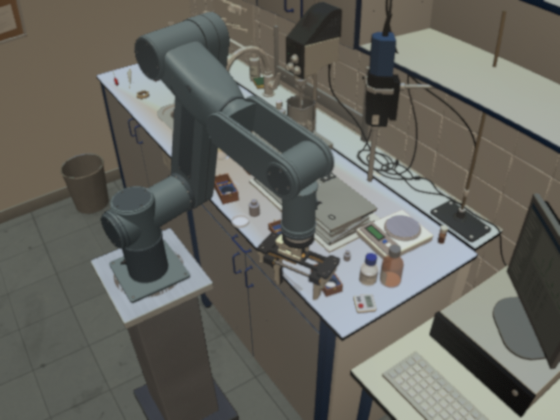

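View pics/wrist0.png

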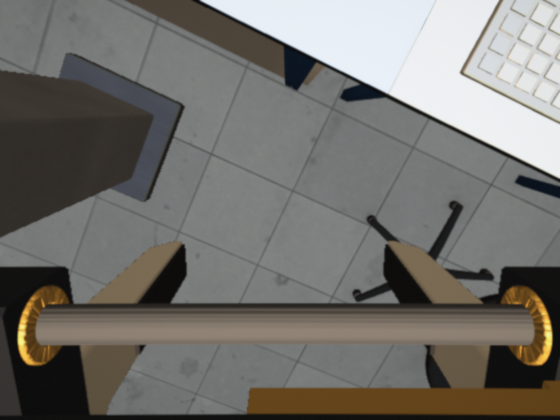

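Run:
```python
import cv2
a=cv2.imread("pics/scene0.png")
cv2.imwrite("pics/s1.png",cv2.resize(a[190:345,140:340],None,fx=4,fy=4,interpolation=2)[:600,:800])
cv2.imwrite("pics/s2.png",cv2.resize(a[120:260,260:400],None,fx=4,fy=4,interpolation=2))
a=cv2.imread("pics/side0.png")
cv2.imwrite("pics/s3.png",cv2.resize(a[150:320,200:400],None,fx=3.5,fy=3.5,interpolation=2)[:600,:800])
```

```text
(no output)
```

View pics/s1.png

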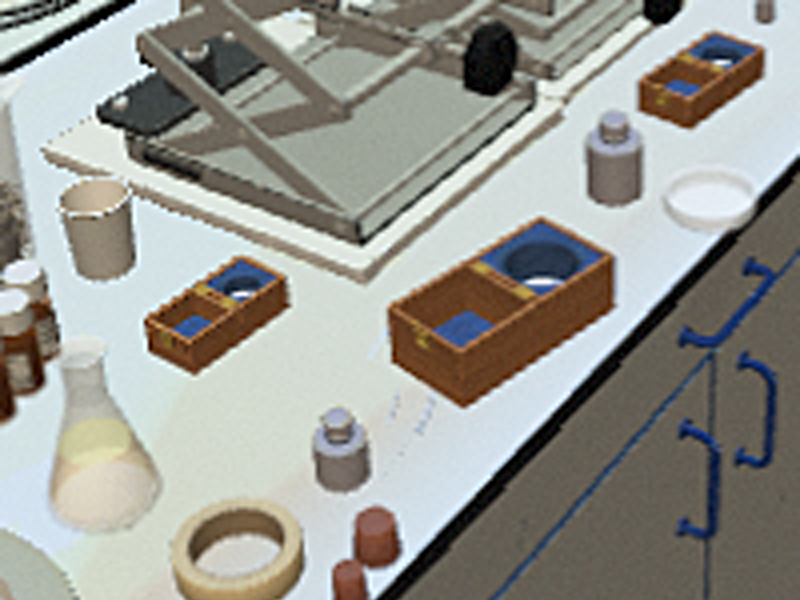

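View pics/s2.png

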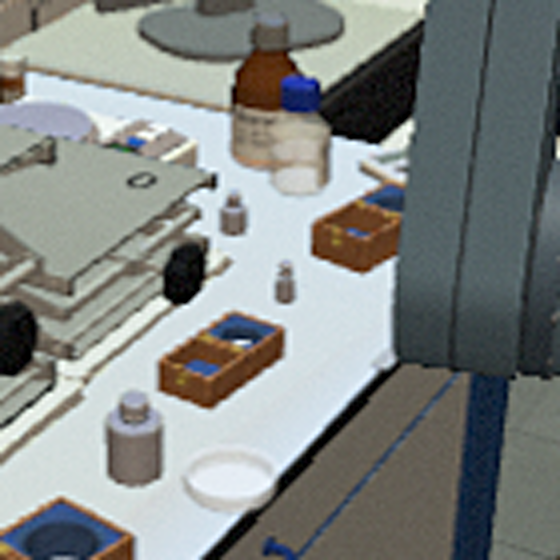

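View pics/s3.png

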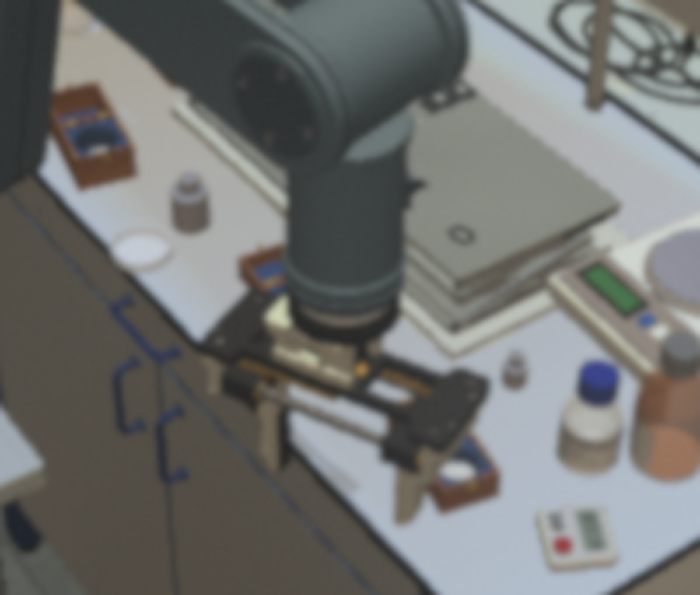

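```bash
cat > h.py <<'E'
import numpy as np,cv2,pickle
from scipy.spatial.transform import Rotation as R
def K(c):
    f=c["frame"].shape[0]/2/np.tan(np.radians(c["fov_y"])/2)
    return np.array([[f,0,c["cx"]],[0,f,c["cy"]],[0,0,1.]]),np.array([c["k1"],0,0,0.])
def T_wc(c,s=None):
    if "camera_from_world" in c: return np.linalg.inv(c["camera_from_world"])
    T=np.eye(4);T[:3,:3]=R.from_euler("xyz",s["tool_rot"],degrees=True).as_matrix();T[:3,3]=s["ee_pos"]
    return T@c["T_tool_cam"]
def cast(c,uv,z,s=None):
    k,d=K(c);T=T_wc(c,s)
    p=cv2.undistortPoints(np.array(uv,float).reshape(-1,1,2),k,d)[:,0]
    v=np.c_[p[:,0],-p[:,1],-np.ones(len(p))]@T[:3,:3].T
    o=T[:3,3];z=np.broadcast_to(z,len(p))
    return o+v*((z-o[2])/v[:,2])[:,None]
def proj(c,P,s=None):
    k,d=K(c);T=np.linalg.inv(T_wc(c,s));P=np.atleast_2d(P)
    q=P@T[:3,:3].T+T[:3,3];q=q*[1,-1,-1]
    return cv2.projectPoints(q,np.zeros(3),np.zeros(3),k,d)[0][:,0]
def load(n): return pickle.load(open(n+".pkl","rb"))
def snap(r,n,tag):
    s=r.sense();c=r.read_camera(n);cv2.imwrite(f"pics/{tag}.png",c["frame"]);pickle.dump((s,c),open(tag+".pkl","wb"));return s,c
def inc(s,P,yaw):
    "offset and rotvec from current tool pose (down) to target pose"
    R0=R.from_euler("xyz",s["tool_rot"],degrees=True);R1=R.from_euler("xyz",[180,0,yaw],degrees=True)
    return (R0.inv().apply(np.array(P)-s["ee_pos"])/1000).round(4),(R0.inv()*R1).as_rotvec().round(4)
E
python3 - <<'E'
from h import *
s,c=load("scene0")
pts={"w200 knobtop":(225,293.5,46),"w500 knobtop":(293.5,220,63),"w100knob":(318.5,169.5,39),"w50knob":(331.5,187,37),
"caseA(left) well":(200,262,25),"caseBig well":(276,256,42),"caseC well":(320,203,26),"caseD lid corner":(338.5,177,32),"flask base":(166,317,0),"bottle base":(335,166,0),
"bigA":(238,268,42),"bigB":(256,277,42),"big far":(275,245,42),"big far2":(293,255,42),
"A near":(177,271,25),"A n2":(189,278,25),"A far":(199.5,254.5,25),"A far2":(211.5,261,25),
"C near":(300,210,26),"C n2":(312,216,26),"C far":(318.5,198.5,26),"C far2":(331,204,26),
"D n":(338.5,177,32),"D n2":(350,182,32),"tape":(200,325,0),"stop1":(234,326,0),"stop2":(227,338,0),"petri":(317,240,0)}
for k,v in pts.items(): print(k,cast(c,[v[:2]],v[2])[0].round(0))
E
```

```text
w200 knobtop [413. 379.  46.]
w500 knobtop [428.  62.  63.]
w100knob [ 545. -301.   39.]
w50knob [ 449. -209.   37.]
caseA(left) well [558. 299.  25.]
caseBig well [395. 200.  42.]
caseC well [ 440. -115.   26.]
caseD lid corner [ 466. -295.   32.]
flask base [513. 468.   0.]
bottle base [ 545. -433.    0.]
bigA [447. 287.  42.]
bigB [391. 293.  42.]
big far [423. 162.  42.]
big far2 [362. 176.  42.]
A near [582. 356.  25.]
A n2 [538. 361.  25.]
A far [580. 275.  25.]
A far2 [536. 281.  25.]
C near [471. -48.  26.]
C n2 [424. -36.  26.]
C far [ 458. -138.   26.]
C far2 [ 409. -127.   26.]
D n [ 466. -295.   32.]
D n2 [ 417. -280.   32.]
tape [432. 447.   0.]
stop1 [367. 412.   0.]
stop2 [359. 447.   0.]
petri [371.  32.   0.]
```

Run:
```python
from h import *
from workcell import r
s=r.sense()
print(inc(s,[400,-230,300],0))
# jack plate corner
s0,c=load("scene0")
for z in (60,80,100,120,150): print(z,cast(c,[(313,165)],z)[0].round())
```

```text
(array([ 0.267 , -0.1734, -0.0817]), array([-0.0013,  0.    ,  0.4318]))
60 [ 557. -284.   60.]
80 [ 536. -245.   80.]
100 [ 515. -206.  100.]
120 [ 494. -167.  120.]
150 [ 463. -108.  150.]
```

{"name": "move_arm", "arguments": {
  "increments": [
    {"offset": [0.267, -0.1734, -0.0817], "rot": [0, 0, 0.4318], "fingers": 1},
    {"offset": [0.267, -0.1734, -0.0817], "rot": [0, 0, 0.4318], "fingers": 1},
    {"offset": [0.267, -0.1734, -0.0817], "rot": [0, 0, 0.4318], "fingers": 1},
    {"offset": [0.267, -0.1734, -0.0817], "rot": [0, 0, 0.4318], "fingers": 1},
    {"offset": [0.267, -0.1734, -0.0817], "rot": [0, 0, 0.4318], "fingers": 1},
    {"offset": [0.267, -0.1734, -0.0817], "rot": [0, 0, 0.4318], "fingers": 1},
    {"offset": [0.267, -0.1734, -0.0817], "rot": [0, 0, 0.4318], "fingers": 1},
    {"offset": [0.267, -0.1734, -0.0817], "rot": [0, 0, 0.4318], "fingers": 1},
    {"offset": [0.267, -0.1734, -0.0817], "rot": [0, 0, 0.4318], "fingers": 1},
    {"offset": [0.267, -0.1734, -0.0817], "rot": [0, 0, 0.4318], "fingers": 1}
  ]
}}

```text
t: 1.15
ee_pos: [399.5, -231.0, 299.7]
tool_rot: [-180.0, 0.1, -0.0]
wrist_force: [-0.0, 0.5, 0.4]
grip_width: 0.997
```

Run:
```python
from h import *
from workcell import r
s,c=snap(r,"wrist","w1"); print(s["ee_pos"],s["tool_rot"],np.abs(s["dq"]).max())
print(inc(s,[400,250,300],0))
```

```text
[ 399.46631957 -230.96376659  299.70765268] [-1.79981104e+02  6.89792478e-02 -4.40930770e-02] 0.9184769893175951
(array([ 2.00e-04, -4.81e-01, -1.00e-04]), array([-0.0003,  0.0012, -0.0008]))
```

View pics/w1.png

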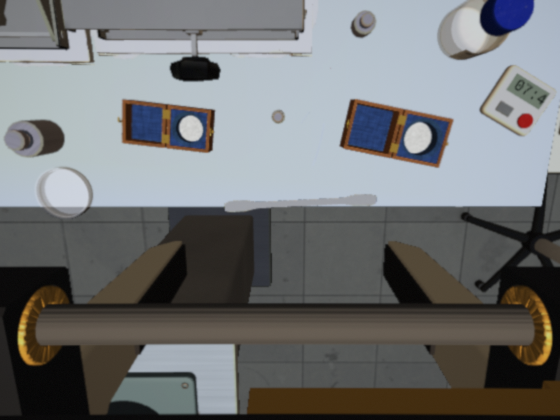

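{"name": "move_arm", "arguments": {
  "increments": [
    {"offset": [0, -0.48, 0]},
    {"offset": [0, -0.48, 0]},
    {"offset": [0, -0.48, 0]},
    {"offset": [0, -0.48, 0]},
    {"offset": [0, -0.48, 0]},
    {"offset": [0, -0.48, 0]},
    {"offset": [0, -0.48, 0]},
    {"offset": [0, -0.48, 0]},
    {"offset": [0, -0.48, 0]},
    {"offset": [0, -0.48, 0]},
    {"offset": [0, -0.48, 0]},
    {"offset": [0, -0.48, 0]}
  ]
}}

```text
invalid input at $.increments[0]: expected keys fingers, offset, rot
```

Run:
```python
from h import *
from workcell import r
s,c=snap(r,"wrist","w2"); print(s["ee_pos"],s["tool_rot"],np.abs(s["dq"]).max())
```

```text
[ 399.38920608 -231.16537632  299.68015539] [-1.79969255e+02  6.80211400e-02 -8.59989292e-02] 0.449265776799531
```

View pics/w2.png

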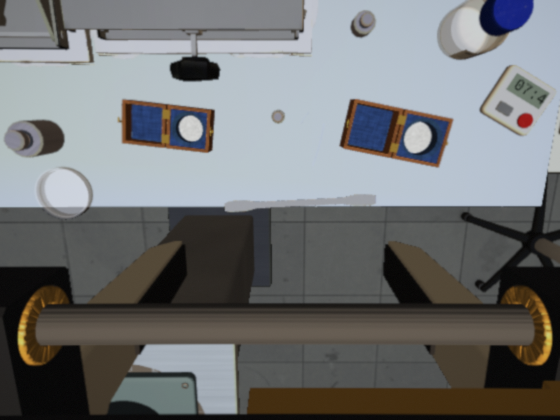

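Same view as before (the move was refused for missing keys). Resend.

{"name": "move_arm", "arguments": {
  "increments": [
    {"offset": [0, -0.48, 0], "rot": [0, 0, 0], "fingers": 1},
    {"offset": [0, -0.48, 0], "rot": [0, 0, 0], "fingers": 1},
    {"offset": [0, -0.48, 0], "rot": [0, 0, 0], "fingers": 1},
    {"offset": [0, -0.48, 0], "rot": [0, 0, 0], "fingers": 1},
    {"offset": [0, -0.48, 0], "rot": [0, 0, 0], "fingers": 1},
    {"offset": [0, -0.48, 0], "rot": [0, 0, 0], "fingers": 1},
    {"offset": [0, -0.48, 0], "rot": [0, 0, 0], "fingers": 1},
    {"offset": [0, -0.48, 0], "rot": [0, 0, 0], "fingers": 1},
    {"offset": [0, -0.48, 0], "rot": [0, 0, 0], "fingers": 1},
    {"offset": [0, -0.48, 0], "rot": [0, 0, 0], "fingers": 1},
    {"offset": [0, -0.48, 0], "rot": [0, 0, 0], "fingers": 1},
    {"offset": [0, -0.48, 0], "rot": [0, 0, 0], "fingers": 1}
  ]
}}

```text
t: 2.45
ee_pos: [400.3, 249.1, 299.7]
tool_rot: [179.9, 0.1, 0.0]
wrist_force: [-0.3, 0.2, 0.2]
grip_width: 1.0
```

Run:
```python
from h import *
from workcell import r
s,c=snap(r,"wrist","w3"); print(s["ee_pos"],s["tool_rot"],np.abs(s["dq"]).max())
```

```text
[400.27620498 249.1471311  299.70964913] [1.79938931e+02 6.98716565e-02 2.20273610e-02] 1.8692445070690094
```

View pics/w3.png

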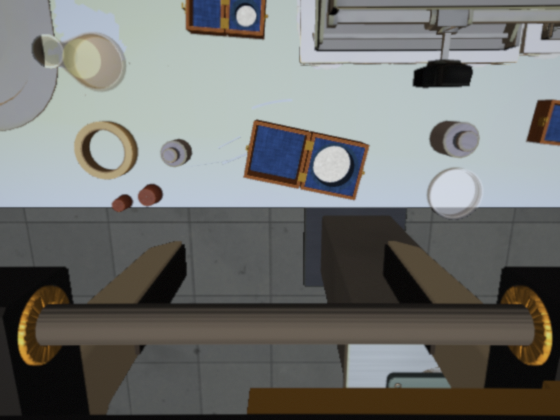

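Run:
```python
import cv2,numpy as np
a=cv2.imread("pics/w1.png");b=cv2.imread("pics/w3.png")
f=lambda im,u,v,n,k:cv2.resize(im[v:v+n,u:u+n],(k,k),interpolation=cv2.INTER_CUBIC)
g=np.hstack([f(a,150,90,70,400),f(a,375,95,75,400)]);cv2.imwrite("pics/z1.png",g)
g=np.hstack([f(b,285,115,90,400),f(b,215,0,50,400)]);cv2.imwrite("pics/z2.png",g)
g=np.vstack([np.hstack([f(a,0,110,60,300),f(b,430,110,60,300)]),np.hstack([f(b,150,130,50,300),f(a,340,0,50,300)])]);cv2.imwrite("pics/z3.png",g)
```

```text
(no output)
```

View pics/z1.png

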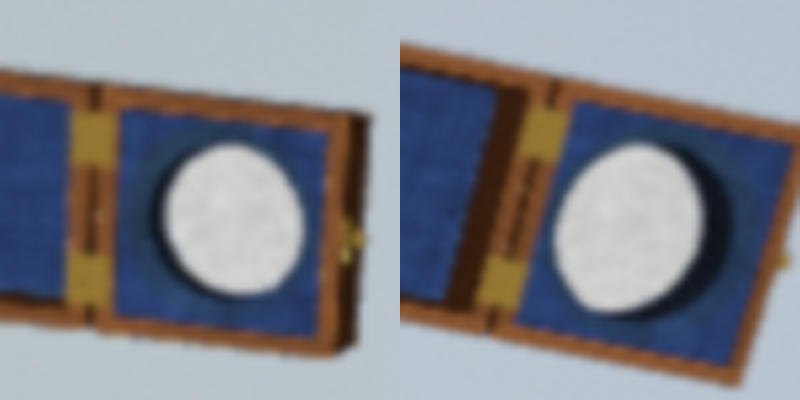

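View pics/z2.png

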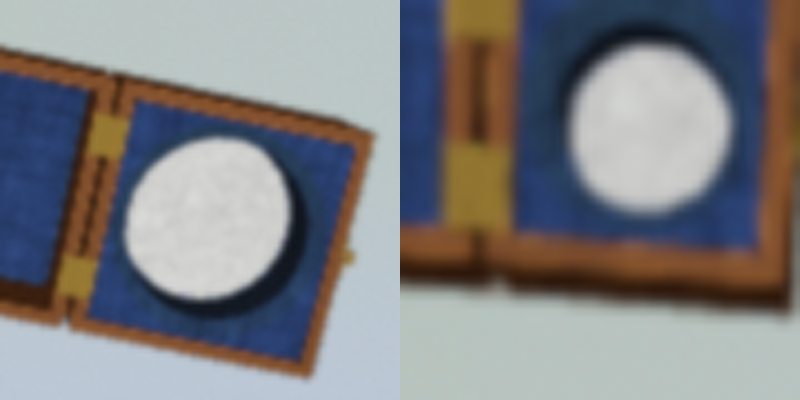

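View pics/z3.png

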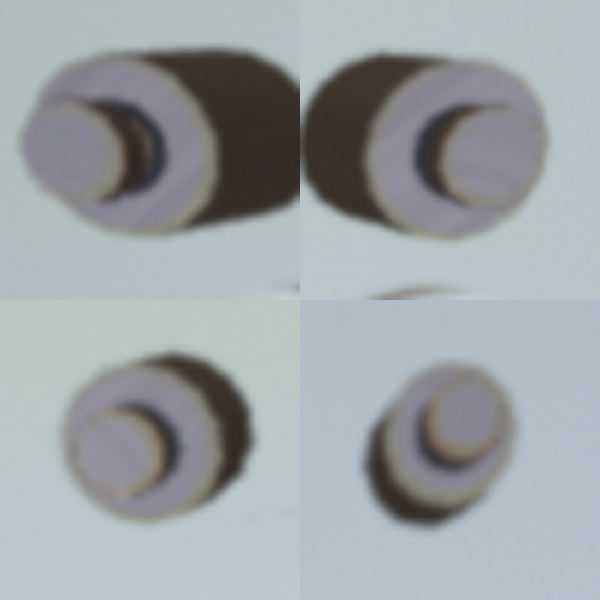

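```bash
cat > m.py <<'E'
from h import *
def meas(tag,seed,h,size):
    s,c=load(tag);hsv=cv2.cvtColor(c["frame"],cv2.COLOR_BGR2HSV);H,S,V=cv2.split(hsv)
    big=4
    im=cv2.resize(c["frame"],None,fx=big,fy=big,interpolation=cv2.INTER_CUBIC)
    H,S,V=cv2.split(cv2.cvtColor(im,cv2.COLOR_BGR2HSV))
    blue=((H>95)&(H<125)&(S>90)).astype(np.uint8)
    felt=((S<40)&(V>150)).astype(np.uint8)
    dark=(V<50).astype(np.uint8)
    n,lab,st,ce=cv2.connectedComponentsWithStats(felt)
    k=lab[int((seed[1]+.5)*big),int((seed[0]+.5)*big)];fm=(lab==k).astype(np.uint8)
    fc=cast(c,[(ce[k]+.5)/big-.5],8,s)[0]
    n,lab,st,ce=cv2.connectedComponentsWithStats(cv2.morphologyEx(blue,cv2.MORPH_OPEN,np.ones((5,5))))
    ring=cv2.dilate(fm,np.ones((41,41)))>0
    ids=[i for i in np.unique(lab[ring]) if i and (lab[ring]==i).sum()>200]
    i=max(ids,key=lambda i:(lab[ring]==i).sum())
    m=(lab==i).astype(np.uint8)
    cs,_=cv2.findContours(m,0,2);pts=np.vstack([q for q in cs])[:,0]
    pts=(pts+.5)/big-.5
    P=cast(c,pts,h,s)[:,:2].astype(np.float32)
    rc=cv2.minAreaRect(P)
    print(tag,"felt",fc[:2].round(1),"area",fm.sum()/16,"rect",np.round(rc[0],1),np.round(rc[1],1),round(rc[2],1))
    # felt boundary on floor plane, min enclosing circle
    cs,_=cv2.findContours(fm,0,2);q=cast(c,(max(cs,key=len)[:,0]+.5)/big-.5,8,s)[:,:2].astype(np.float32)
    print("   felt circle",np.round(cv2.minEnclosingCircle(q)[0],1),cv2.minEnclosingCircle(q)[1])
E
python3 - <<'E'
from m import *
meas("w1",(190,127),26,31);meas("w1",(418,137),32,38);meas("w3",(332,164),42,47);meas("w3",(246,14),25,23)
# knob tops from zooms
s1,c1=load("w1");s3,c3=load("w3")
k=60/300;k2=50/300
def w(t,u,v,z,n):
    s,c=(s1,c1) if t==1 else (s3,c3)
    print(n,cast(c,[(u-.5,v-.5)],z,s)[0].round(1))
w(1,75*k,110+150*k,63,"500 knob w1");w(3,430+(494-300)*k,110+157*k,63,"500 knob w3")
w(1,126*k,110+145*k,45,"500 cyl w1");w(3,430+(453-300)*k,110+148*k,45,"500 cyl w3")
w(3,150+120*k2,130+(452-300)*k2,46,"200 knob");w(3,150+142*k2,130+(441-300)*k2,30,"200 cyl")
w(1,340+(467-300)*k2,(417-300)*k2,39,"100 knob");w(1,340+(450-300)*k2,(435-300)*k2,25,"100 cyl")
w(1,278.5,116,37,"50 knob")
w(3,97,62,0,"flask?")
E
```

```text
w1 felt [ 445.2 -118.7] area 469.125 rect [ 445.3 -119.8] [39.5 39.8] 83.4
   felt circle [ 445.3 -119.7] 15.035880088806152
w1 felt [ 434.1 -388.3] area 633.5 rect [ 434.6 -385.5] [46.5 46.6] 78.9
   felt circle [ 434.2 -387. ] 18.38158416748047
w3 felt [403.7 192.8] area 1019.4375 rect [404.8 193.9] [55.8 55.7] 78.3
   felt circle [404.5 193.8] 22.989831924438477
w3 felt [567.4 292.7] area 307.3125 rect [565.4 292.3] [31.7 29.8] 85.9
   felt circle [566.9 292.5] 10.915816307067871
500 knob w1 [435.9  52.2  63. ]
500 knob w3 [435.6  56.6  63. ]
500 cyl w1 [435.5  53.7  45. ]
500 cyl w3 [436.   57.1  45. ]
200 knob [418.8 377.1  46. ]
200 cyl [419.  377.6  30. ]
100 knob [ 556.8 -315.4   39. ]
100 cyl [ 556.8 -315.4   25. ]
50 knob [ 460.4 -222.8   37. ]
flask? [520.3 466.4   0. ]
```

```bash
cat >> h.py <<'E'
def tri(c1,u1,s1,c2,u2,s2):
    A=[];b=[]
    L=[]
    for c,u,s in((c1,u1,s1),(c2,u2,s2)):
        o=T_wc(c,s)[:3,3];d=cast(c,[u],-500.,s)[0]-o;d/=np.linalg.norm(d);M=np.eye(3)-np.outer(d,d);A.append(M);b.append(M@o);L.append((o,d))
    X=np.linalg.solve(sum(A),sum(b));return X.round(0),[round(float(np.linalg.norm((np.eye(3)-np.outer(d,d))@(X-o))),1) for o,d in L]
E
python3 - <<'E'
from h import *
import cv2
s1,c1=load("w1");s3,c3=load("w3");s0,c0=load("scene0")
print("knobR",tri(c1,(195,69),s1,c0,(305.8,188),s0))
print("plateR corner",tri(c1,(303,40),s1,c0,(313,165),s0))
print("knobL",tri(c3,(443,75),s3,c0,(262.5,204),s0))
print(T_wc(c1,s1)[:3,3])
a=cv2.imread("pics/w1.png");cv2.imwrite("pics/z4.png",cv2.resize(a[0:110,0:340],None,fx=2.3,fy=2.3,interpolation=2))
E
```

```text
knobR (array([ 505., -138.,   51.]), [2.1, 2.1])
plateR corner (array([ 533., -246.,   79.]), [3.2, 3.2])
knobL (array([496., 110., 116.]), [1.9, 1.9])
[ 468.92565919 -229.98102743  465.88237042]
```

View pics/z4.png

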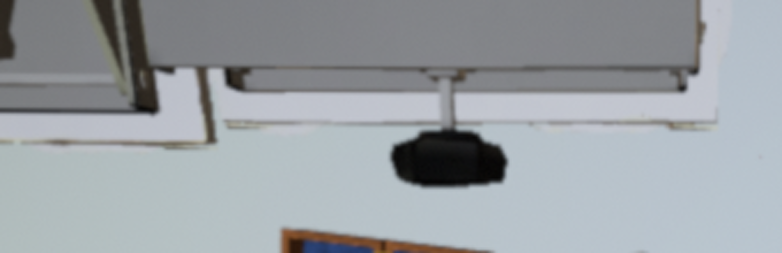

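```bash
python3 - <<'E'
from h import *
from workcell import r
s0,c0=load("scene0")
for n,u,z in (("beaker base",(225,155),220),("beaker base",(225,155),100),("cup",(165,257),0),("brownvials",(148,283),0),("bigbeaker",(130,250),0),("jackL plate near corner",(214,187),220),("jackL plate left",(162,165),220),("motor bottom",(200,50),350)):
    print(n,cast(c0,[u],z)[0].round())
s,c=snap(r,"scene","scene1")
s,c=snap(r,"side","side1")
s=r.sense();print(s["ee_pos"],s["tool_rot"])
print("to w200 hover",inc(s,[419,377,160],90));print("caseA",inc(s,[565,292,180],90))
E
python3 -c "
import cv2;a=cv2.imread('pics/scene1.png');cv2.imwrite('pics/z5.png',cv2.resize(a[0:300,100:480],None,fx=2,fy=2))"
```

```text
beaker base [625.  88. 220.]
beaker base [ 812. -131.  100.]
cup [677. 306.   0.]
brownvials [635. 406.   0.]
bigbeaker [784. 332.  -0.]
jackL plate near corner [529. 250. 220.]
jackL plate left [728. 220. 220.]
motor bottom [1218. -505.  350.]
[400.50907388 248.19838525 300.21343933] [ 1.79967556e+02  1.61892985e-02 -1.31843353e-01]
to w200 hover (array([ 0.0182, -0.1289,  0.1401]), array([ 2.0000e-04,  7.0000e-04, -1.5731e+00]))
caseA (array([ 0.1644, -0.0442,  0.1201]), array([ 2.0000e-04,  7.0000e-04, -1.5731e+00]))
```

View pics/z5.png

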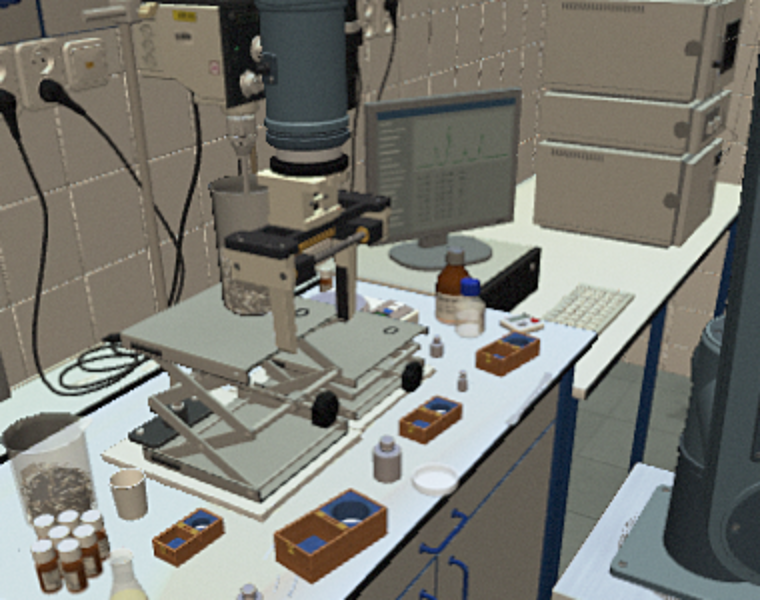

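View pics/side1.png

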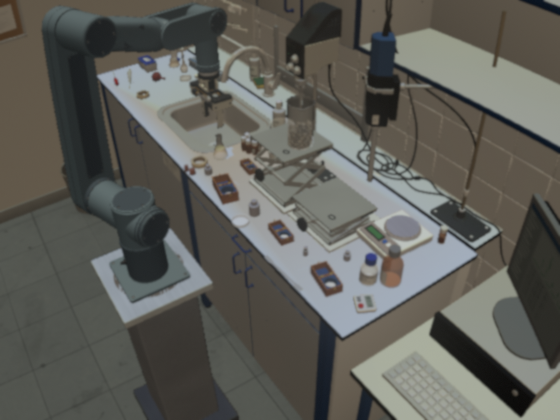

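{"name": "move_arm", "arguments": {
  "increments": [
    {"offset": [0.018, -0.129, 0.14], "rot": [0, 0, -1.5708], "fingers": 1},
    {"offset": [0.018, -0.129, 0.14], "rot": [0, 0, -1.5708], "fingers": 1},
    {"offset": [0.018, -0.129, 0.14], "rot": [0, 0, -1.5708], "fingers": 1},
    {"offset": [0.018, -0.129, 0.14], "rot": [0, 0, -1.5708], "fingers": 1},
    {"offset": [0.018, -0.129, 0.14], "rot": [0, 0, -1.5708], "fingers": 1},
    {"offset": [0.018, -0.129, 0.14], "rot": [0, 0, -1.5708], "fingers": 1},
    {"offset": [0.018, -0.129, 0.14], "rot": [0, 0, -1.5708], "fingers": 1},
    {"offset": [0.018, -0.129, 0.14], "rot": [0, 0, -1.5708], "fingers": 1},
    {"offset": [0.018, -0.129, 0.14], "rot": [0, 0, -1.5708], "fingers": 1},
    {"offset": [0.018, -0.129, 0.14], "rot": [0, 0, -1.5708], "fingers": 1},
    {"offset": [0.018, -0.129, 0.14], "rot": [0, 0, -1.5708], "fingers": 1},
    {"offset": [0.018, -0.129, 0.14], "rot": [0, 0, -1.5708], "fingers": 1}
  ]
}}

```text
t: 3.8
ee_pos: [419.0, 377.3, 160.6]
tool_rot: [180.0, 0.0, 89.9]
wrist_force: [-0.7, -0.5, 0.2]
grip_width: 1.004
```

Run:
```python
from h import *
from workcell import r
s,c=snap(r,"wrist","h200a"); print(s["ee_pos"],s["tool_rot"],np.abs(s["dq"]).max())
s,c=snap(r,"wrist","h200"); print(s["ee_pos"],s["tool_rot"],np.abs(s["dq"]).max())
```

```text
[419.02992146 377.28404469 160.56601114] [1.79985264e+02 5.43384297e-03 8.98887134e+01] 4.620797071786829
[418.92766929 377.4810338  160.53949819] [1.79986190e+02 2.75531150e-03 8.97753432e+01] 1.2461292199740106
```

View pics/h200.png

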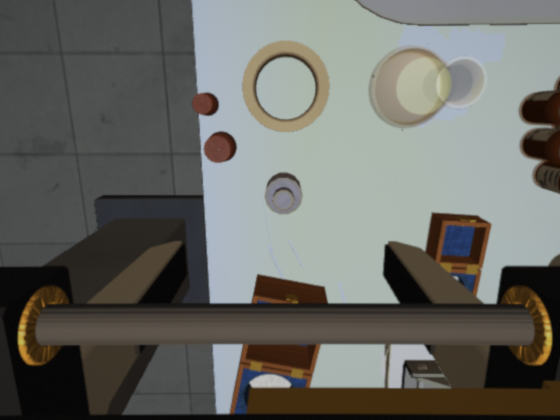

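```bash
cat >> m.py <<'E'
def zoom(tag,u,v,n,k=560):
    s,c=load(tag);cv2.imwrite(f"pics/{tag}_z.png",cv2.resize(c["frame"][v-n:v+n,u-n:u+n],(k,k),interpolation=cv2.INTER_CUBIC))
def circ(tag,seed,dia,z,n=40):
    "Hough circle near seed; dia mm at height z"
    s,c=load(tag);u,v=seed;a=cast(c,[(u,v),(u+10,v)],z,s);px=10/np.linalg.norm(a[1]-a[0])*dia/2
    b=8;g=cv2.cvtColor(c["frame"],cv2.COLOR_BGR2GRAY)[v-n:v+n,u-n:u+n];g=cv2.GaussianBlur(cv2.resize(g,None,fx=b,fy=b,interpolation=cv2.INTER_CUBIC),(0,0),3)
    h=cv2.HoughCircles(g,cv2.HOUGH_GRADIENT_ALT,1,10,param1=60,param2=0.5,minRadius=int(px*b*.8),maxRadius=int(px*b*1.2))
    if h is None: print(tag,"none");return
    for q in h.reshape(-1,3)[:5] if h.shape[-1]==3 else h.reshape(-1,4)[:5]:
        p=((q[0]+.5)/b-.5+u-n,(q[1]+.5)/b-.5+v-n);print(tag,"px",np.round(p,1),"r",round(q[2]/b,2),"exp",round(px,2),cast(c,[p],z,s)[0].round(1))
E
python3 - <<'E'
from m import *
zoom("h200",284,196,30)
circ("h200",(284,196),17,46);circ("h200",(284,196),31,30)
s,c=load("h200");print(proj(c,[[419,377,46],[419,377.4,30]],s))
E
```

```text
h200 none
h200 none
[[284.16332439 202.95202396]
 [284.16881219 197.63639484]]
```

View pics/h200_z.png

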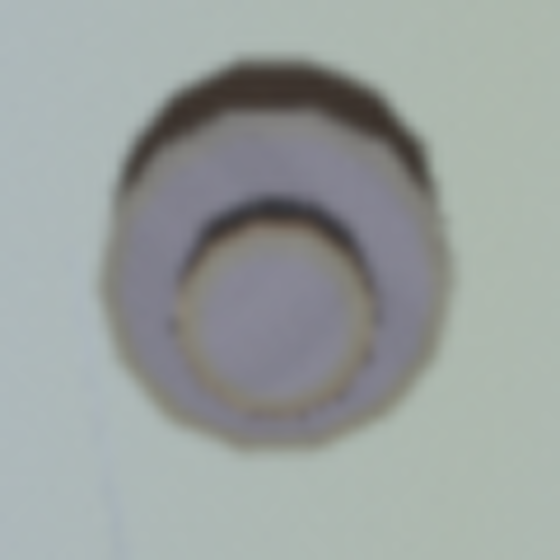

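Run:
```python
from m import *
s,c=load("h200");print(cast(c,[(283,199.2),(283.2,195.2)],[46,30],s).round(1), s["ee_pos"])
from workcell import r
s=r.sense();print(s["ee_pos"],s["tool_rot"])
```

```text
[[418.1 380.   46. ]
 [418.2 379.4  30. ]] [418.92766929 377.4810338  160.53949819]
[418.81774715 377.68958181 160.53979346] [1.79985431e+02 7.15102024e-04 8.97709468e+01]
```

{"name": "move_arm", "arguments": {
  "increments": [
    {"offset": [0.002, -0.0006, 0.03], "rot": [0, 0, 0], "fingers": 0.6},
    {"offset": [0.002, -0.0006, 0.06], "rot": [0, 0, 0], "fingers": 0.6},
    {"offset": [0.002, -0.0006, 0.09], "rot": [0, 0, 0], "fingers": 0.6},
    {"offset": [0.002, -0.0006, 0.11], "rot": [0, 0, 0], "fingers": 0.6},
    {"offset": [0.002, -0.0006, 0.12], "rot": [0, 0, 0], "fingers": 0.6},
    {"offset": [0.002, -0.0006, 0.128], "rot": [0, 0, 0], "fingers": 0.6},
    {"offset": [0.002, -0.0006, 0.128], "rot": [0, 0, 0], "fingers": 0.6},
    {"offset": [0.002, -0.0006, 0.128], "rot": [0, 0, 0], "fingers": 0.6}
  ],
  "grip_force": 12
}}

```text
t: 4.7
ee_pos: [418.2, 381.0, 33.2]
tool_rot: [179.9, -0.0, 90.0]
wrist_force: [0.3, 0.2, 0.6]
grip_width: 0.599
```

Run:
```python
from m import *
from workcell import r
s,c=snap(r,"wrist","g200"); print(s["ee_pos"],s["tool_rot"],s["grip_width"],s["wrist_force"])
```

```text
[418.19517736 381.01648878  33.2033246 ] [ 1.79928276e+02 -4.43497067e-02  8.99732240e+01] 0.5993156994084408 [0.33119821 0.22517795 0.58449243]
```

View pics/g200.png

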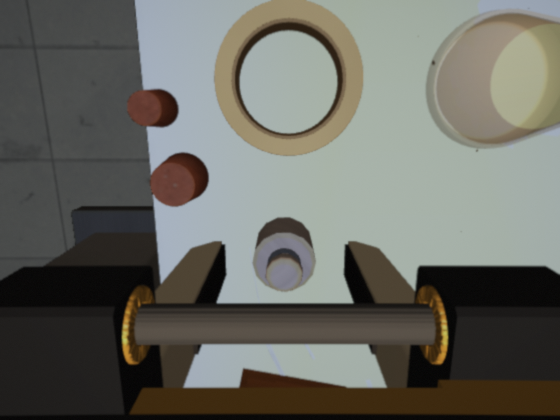

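{"name": "move_arm", "arguments": {
  "increments": [
    {"offset": [-0.0005, 0, 0.001], "rot": [0, 0, 0], "fingers": 0},
    {"offset": [-0.0005, 0, 0.001], "rot": [0, 0, 0], "fingers": 0},
    {"offset": [-0.0005, 0, 0.001], "rot": [0, 0, 0], "fingers": 0},
    {"offset": [-0.0005, 0, 0.001], "rot": [0, 0, 0], "fingers": 0},
    {"offset": [-0.0005, 0, 0.001], "rot": [0, 0, 0], "fingers": 0},
    {"offset": [-0.0005, 0, 0.001], "rot": [0, 0, 0], "fingers": 0},
    {"offset": [-0.0005, 0, 0.001], "rot": [0, 0, 0], "fingers": 0}
  ],
  "grip_force": 15
}}

```text
t: 5.45
ee_pos: [417.6, 380.3, 31.4]
tool_rot: [180.0, -0.0, 90.0]
wrist_force: [0.9, 0.3, 0.7]
grip_width: 0.17
```

Run:
```python
from m import *
from workcell import r
s=r.sense(); print(s["ee_pos"],s["tool_rot"],s["grip_width"]*93,s["wrist_force"])
print(inc(s,[418,380,180],90), inc(s,[434,-386-60,180],90))
```

```text
[417.63078614 380.2663658   31.37821806] [ 1.79988850e+02 -4.52495702e-03  9.00026771e+01] 15.805213434162427 [0.87898509 0.30580702 0.67361725]
(array([-0.0003,  0.0004, -0.1486]), array([ 0.0002, -0.0001,  0.    ])) (array([-0.8263,  0.0164, -0.1487]), array([ 0.0002, -0.0001,  0.    ]))
```

{"name": "move_arm", "arguments": {
  "increments": [
    {"offset": [0, 0, -0.02], "rot": [0, 0, 0], "fingers": 0},
    {"offset": [0, 0, -0.06], "rot": [0, 0, 0], "fingers": 0},
    {"offset": [0, 0, -0.11], "rot": [0, 0, 0], "fingers": 0},
    {"offset": [0, 0, -0.149], "rot": [0, 0, 0], "fingers": 0},
    {"offset": [-0.04, 0, -0.149], "rot": [0, 0, 0], "fingers": 0},
    {"offset": [-0.09, 0, -0.149], "rot": [0, 0, 0], "fingers": 0},
    {"offset": [-0.14, 0, -0.149], "rot": [0, 0, 0], "fingers": 0},
    {"offset": [-0.19, 0, -0.149], "rot": [0, 0, 0], "fingers": 0},
    {"offset": [-0.24, 0, -0.149], "rot": [0, 0, 0], "fingers": 0},
    {"offset": [-0.29, 0, -0.149], "rot": [0, 0, 0], "fingers": 0},
    {"offset": [-0.34, 0, -0.149], "rot": [0, 0, 0], "fingers": 0},
    {"offset": [-0.38, 0, -0.149], "rot": [0, 0, 0], "fingers": 0}
  ]
}}

```text
t: 6.65
ee_pos: [416.8, -2.1, 180.3]
tool_rot: [-180.0, 0.0, 90.0]
wrist_force: [0.8, 0.2, -2.1]
grip_width: 0.167
```

Run:
```python
from m import *
from workcell import r
s,c=snap(r,"wrist","c200"); print(s["ee_pos"],s["tool_rot"],s["grip_width"]*93,s["wrist_force"])
print(inc(s,[434,-386-60,180],90))
```

```text
[416.80819252  -2.07357289 180.25768542] [-1.79990425e+02  1.82315253e-02  8.99524860e+01] 15.525946489655054 [ 0.83372585  0.23580439 -2.07096096]
(array([-4.439e-01,  1.760e-02,  4.000e-04]), array([-0.0002,  0.0003, -0.0008]))
```

View pics/c200.png

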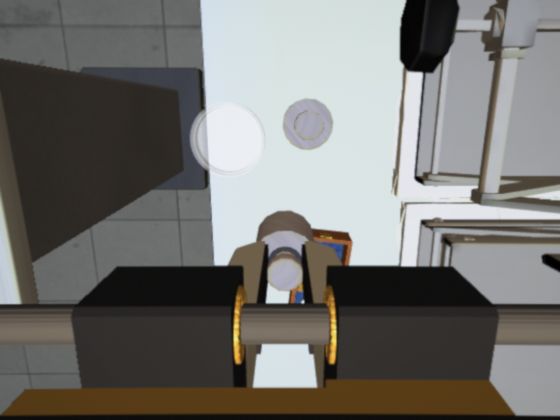

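{"name": "move_arm", "arguments": {
  "increments": [
    {"offset": [-0.05, 0.006, 0], "rot": [0, 0, 0], "fingers": 0},
    {"offset": [-0.1, 0.012, 0], "rot": [0, 0, 0], "fingers": 0},
    {"offset": [-0.15, 0.0176, 0], "rot": [0, 0, 0], "fingers": 0},
    {"offset": [-0.2, 0.0176, 0], "rot": [0, 0, 0], "fingers": 0},
    {"offset": [-0.25, 0.0176, 0], "rot": [0, 0, 0], "fingers": 0},
    {"offset": [-0.3, 0.0176, 0], "rot": [0, 0, 0], "fingers": 0},
    {"offset": [-0.35, 0.0176, 0], "rot": [0, 0, 0], "fingers": 0},
    {"offset": [-0.4, 0.0176, 0], "rot": [0, 0, 0], "fingers": 0},
    {"offset": [-0.43, 0.0176, 0], "rot": [0, 0, 0], "fingers": 0},
    {"offset": [-0.444, 0.0176, 0], "rot": [0, 0, 0], "fingers": 0},
    {"offset": [-0.444, 0.0176, 0], "rot": [0, 0, 0], "fingers": 0}
  ]
}}

```text
t: 7.8
ee_pos: [434.7, -444.7, 179.3]
tool_rot: [-180.0, -0.1, 89.9]
wrist_force: [0.6, 0.9, -1.9]
grip_width: 0.17
```

Run:
```python
from m import *
from workcell import r
s,c=snap(r,"wrist","p200"); print(s["ee_pos"],s["tool_rot"],s["grip_width"]*93,s["wrist_force"])
print(proj(c,[[434.5,-386,32]],s))
```

```text
[ 434.68299405 -444.73221971  179.27829681] [-1.79951146e+02 -7.08246236e-02  8.98914869e+01] 15.772945985072688 [ 0.64348397  0.91306378 -1.93560055]
[[283.92959167 122.47514332]]
```

View pics/p200.png

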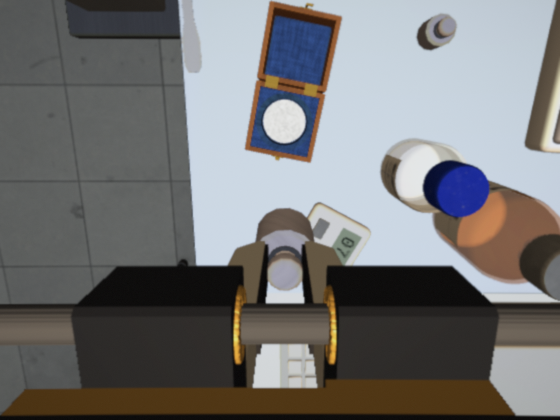

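Run:
```python
from m import *
from workcell import r
meas("p200",(284,121),32,38)
# w500 from c200
zoom("c200",308,124,40)
s,c=load("p200");print("bottle base~",cast(c,[(422,175)],30,s),"w100 cyl",cast(c,[(438,32)],32,s))
s=r.sense();print(s["ee_pos"])
print(inc(s,[434.5,-386,75],90))
```

```text
p200 felt [ 434.5 -385.5] area 1462.0 rect [ 434.4 -385.7] [47.2 47.1] 78.7
   felt circle [ 434.4 -385.7] 18.7293701171875
bottle base~ [[ 550.82727416 -429.62956378   30.        ]] w100 cyl [[ 552.0831487  -319.09782304   32.        ]]
[ 434.92208798 -442.98798187  179.4674754 ]
(array([ 0.0568, -0.0004,  0.1046]), array([-0.0009, -0.0022, -0.0007]))
```

View pics/c200_z.png

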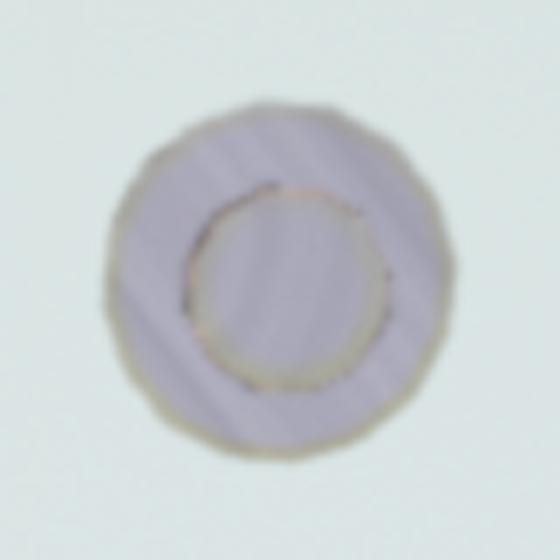

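{"name": "move_arm", "arguments": {
  "increments": [
    {"offset": [0.03, 0, 0.0], "rot": [0, 0, 0], "fingers": 0},
    {"offset": [0.057, 0, 0.0], "rot": [0, 0, 0], "fingers": 0},
    {"offset": [0.057, 0, 0.04], "rot": [0, 0, 0], "fingers": 0},
    {"offset": [0.057, 0, 0.08], "rot": [0, 0, 0], "fingers": 0},
    {"offset": [0.057, 0, 0.104], "rot": [0, 0, 0], "fingers": 0},
    {"offset": [0.057, 0, 0.104], "rot": [0, 0, 0], "fingers": 0},
    {"offset": [0.057, 0, 0.104], "rot": [0, 0, 0], "fingers": 0},
    {"offset": [0.057, 0, 0.104], "rot": [0, 0, 0], "fingers": 0}
  ]
}}

```text
t: 8.65
ee_pos: [436.2, -387.1, 78.5]
tool_rot: [179.9, 0.1, 90.0]
wrist_force: [-0.2, 0.2, -2.0]
grip_width: 0.166
```

Run:
```python
from m import *
from workcell import r
s=r.sense();print(s["ee_pos"])
s,c=snap(r,"wrist","p200b"); print(s["ee_pos"],s["tool_rot"],s["grip_width"]*93,s["wrist_force"])
s=r.sense();print(s["ee_pos"])
print(inc(s,[434.4,-386,39.5],90))
```

```text
[ 436.24340263 -387.0931722    78.46546316]
[ 436.24340263 -387.0931722    78.46546316] [1.79881156e+02 1.43724312e-01 9.00477725e+01] 15.4462817588144 [-0.19198741  0.21476611 -1.95348622]
[ 436.23086068 -387.39919444   78.54398939]
(array([ 0.0015, -0.0019,  0.039 ]), array([0.0023, 0.0028, 0.0005]))
```

View pics/p200b.png

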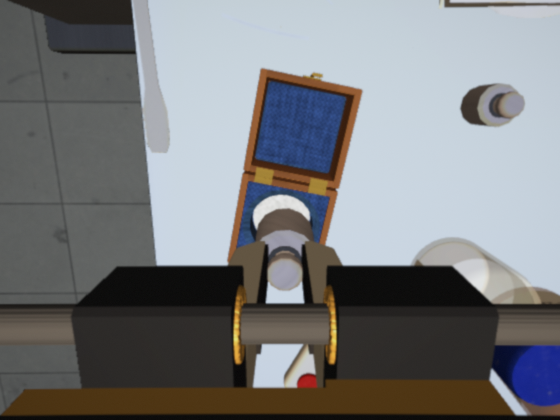

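{"name": "move_arm", "arguments": {
  "increments": [
    {"offset": [0.0015, -0.0019, 0.005], "rot": [0, 0, 0], "fingers": 0},
    {"offset": [0.0015, -0.0019, 0.012], "rot": [0, 0, 0], "fingers": 0},
    {"offset": [0.0015, -0.0019, 0.018], "rot": [0, 0, 0], "fingers": 0},
    {"offset": [0.0015, -0.0019, 0.024], "rot": [0, 0, 0], "fingers": 0},
    {"offset": [0.0015, -0.0019, 0.029], "rot": [0, 0, 0], "fingers": 0},
    {"offset": [0.0015, -0.0019, 0.033], "rot": [0, 0, 0], "fingers": 0},
    {"offset": [0.0015, -0.0019, 0.036], "rot": [0, 0, 0], "fingers": 0},
    {"offset": [0.0015, -0.0019, 0.036], "rot": [0, 0, 0], "fingers": 0}
  ]
}}

```text
t: 9.5
ee_pos: [433.3, -385.3, 40.4]
tool_rot: [-180.0, -0.0, 90.0]
wrist_force: [-0.5, 0.6, -1.3]
grip_width: 0.163
```

Run:
```python
from m import *
from workcell import r
s,c=snap(r,"wrist","p200c"); print(s["ee_pos"],s["tool_rot"],s["grip_width"]*93,s["wrist_force"],s["moment"])
```

```text
[ 433.26329897 -385.28416061   40.37352182] [-1.79997387e+02 -5.51224728e-03  9.00001867e+01] 15.194572271848953 [-0.47714149  0.55247033 -1.3345095 ] [ 0.01800533  0.02193412 -0.01681783]
```

View pics/p200c.png

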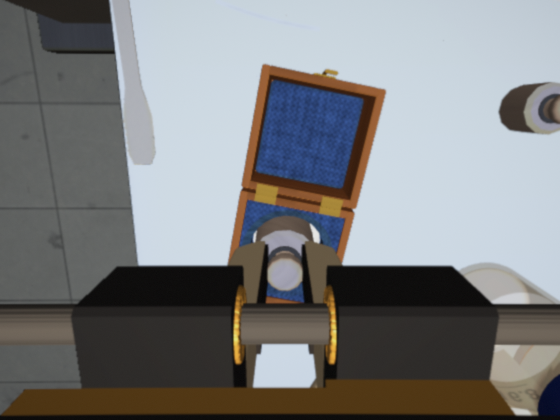

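{"name": "move_arm", "arguments": {
  "increments": [
    {"offset": [0, 0, 0.001], "rot": [0, 0, 0], "fingers": 0},
    {"offset": [0, 0, 0.002], "rot": [0, 0, 0], "fingers": 0},
    {"offset": [0, 0, 0.002], "rot": [0, 0, 0], "fingers": 0}
  ]
}}

```text
t: 9.85
ee_pos: [433.6, -385.7, 40.1]
tool_rot: [179.9, 0.1, 90.0]
wrist_force: [-2.3, 2.3, 11.0]
grip_width: 0.167
```

{"name": "move_arm", "arguments": {
  "increments": [
    {"offset": [0, 0, -0.001], "rot": [0, 0, 0], "fingers": 0.4},
    {"offset": [0, 0, -0.001], "rot": [0, 0, 0], "fingers": 0.4},
    {"offset": [0, 0, -0.001], "rot": [0, 0, 0], "fingers": 0.4},
    {"offset": [0, 0, -0.01], "rot": [0, 0, 0], "fingers": 0.4},
    {"offset": [0, 0, -0.03], "rot": [0, 0, 0], "fingers": 0.4},
    {"offset": [0, 0, -0.07], "rot": [0, 0, 0], "fingers": 0.4},
    {"offset": [0, 0, -0.11], "rot": [0, 0, 0], "fingers": 0.4},
    {"offset": [0, 0, -0.11], "rot": [0, 0, 0], "fingers": 0.4}
  ]
}}

```text
t: 10.65
ee_pos: [435.7, -388.3, 155.0]
tool_rot: [179.6, 0.5, 90.0]
wrist_force: [0.1, -0.3, -0.1]
grip_width: 0.398
```

Run:
```python
from m import *
from workcell import r
s,c=snap(r,"wrist","d200"); print(s["ee_pos"],s["tool_rot"],s["grip_width"]*93,s["wrist_force"])
print(inc(s,[555,-316,150],0))
```

```text
[ 435.66910329 -388.33318102  154.95410566] [179.59786997   0.51893018  90.00502073] 37.04446001276598 [ 0.07128879 -0.29494134 -0.06218854]
(array([0.0724, 0.1193, 0.0051]), array([0.0126, 0.0016, 1.5709]))
```

View pics/d200.png

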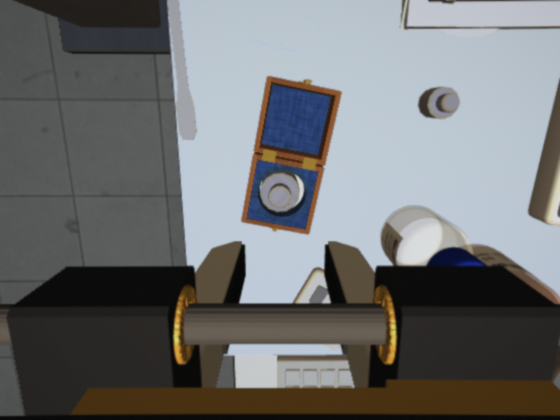

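{"name": "move_arm", "arguments": {
  "increments": [
    {"offset": [0.07, 0.118, 0], "rot": [0, 0, 1.5708], "fingers": 0.5},
    {"offset": [0.07, 0.118, 0], "rot": [0, 0, 1.5708], "fingers": 0.5},
    {"offset": [0.07, 0.118, 0], "rot": [0, 0, 1.5708], "fingers": 0.5},
    {"offset": [0.07, 0.118, 0], "rot": [0, 0, 1.5708], "fingers": 0.5},
    {"offset": [0.07, 0.118, 0], "rot": [0, 0, 1.5708], "fingers": 0.5},
    {"offset": [0.07, 0.118, 0], "rot": [0, 0, 1.5708], "fingers": 0.5},
    {"offset": [0.07, 0.118, 0], "rot": [0, 0, 1.5708], "fingers": 0.5},
    {"offset": [0.07, 0.118, 0], "rot": [0, 0, 1.5708], "fingers": 0.5},
    {"offset": [0.07, 0.118, 0], "rot": [0, 0, 1.5708], "fingers": 0.5},
    {"offset": [0.07, 0.118, 0], "rot": [0, 0, 1.5708], "fingers": 0.5},
    {"offset": [0.07, 0.118, 0], "rot": [0, 0, 1.5708], "fingers": 0.5},
    {"offset": [0.07, 0.118, 0], "rot": [0, 0, 1.5708], "fingers": 0.5}
  ]
}}

```text
t: 11.9
ee_pos: [550.5, -314.7, 146.9]
tool_rot: [-179.9, 0.1, -0.0]
wrist_force: [-0.0, 0.6, 0.3]
grip_width: 0.499
```

Run:
```python
from m import *
from workcell import r
s,c=snap(r,"wrist","h100a")
s,c=snap(r,"wrist","h100"); print(s["ee_pos"],s["tool_rot"],s["grip_width"]*93,s["wrist_force"])
print(proj(c,[[556,-317,39]],s)); zoom("h100",284,200,35)
```

```text
[ 550.61095181 -314.81419937  147.05610236] [-1.79913457e+02  1.03452185e-01  1.15643726e-01] 46.5397398110835 [-0.05609003  0.39496722  0.62384709]
[[288.96582916 196.34282432]]
```

View pics/h100.png

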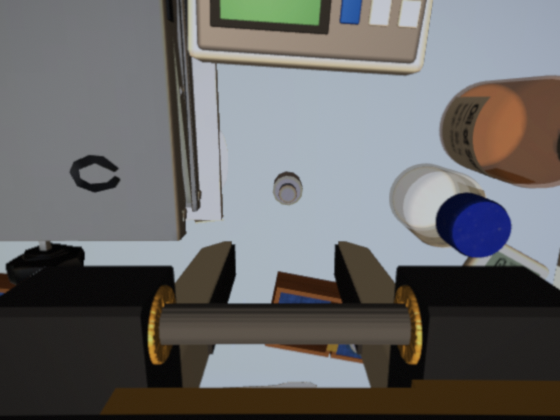

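View pics/h100_z.png

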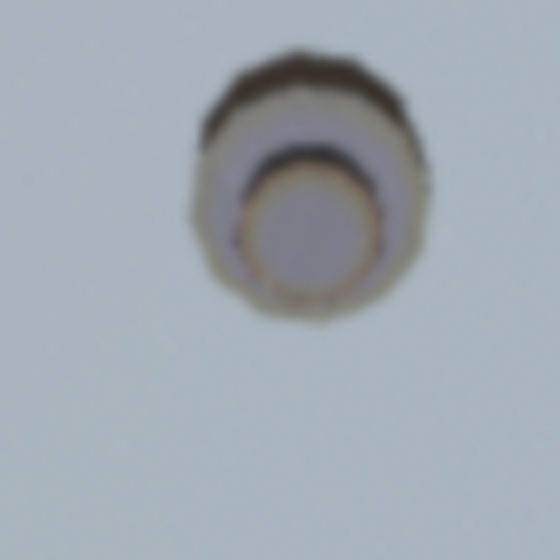

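Run:
```python
from m import *
from workcell import r
s,c=load("h100");p=cast(c,[(287.25,193.4),(311/8+249-.5,205/8+165-.5)],[39,25],s);print(p.round(1))
s=r.sense();print(s["ee_pos"]);print(inc(s,[*p.mean(0)[:2],26.5],0))
```

```text
[[ 558.2 -315.7   39. ]
 [ 557.7 -315.9   25. ]]
[ 550.70795984 -314.9148726   147.26809835]
(array([0.0074, 0.0011, 0.1208]), array([-0.0013,  0.0015,  0.0025]))
```

{"name": "move_arm", "arguments": {
  "increments": [
    {"offset": [0.0074, 0.001, 0.03], "rot": [0, 0, 0], "fingers": 0.5},
    {"offset": [0.0074, 0.001, 0.06], "rot": [0, 0, 0], "fingers": 0.5},
    {"offset": [0.0074, 0.001, 0.09], "rot": [0, 0, 0], "fingers": 0.5},
    {"offset": [0.0074, 0.001, 0.105], "rot": [0, 0, 0], "fingers": 0.5},
    {"offset": [0.0074, 0.001, 0.115], "rot": [0, 0, 0], "fingers": 0.5},
    {"offset": [0.0074, 0.001, 0.119], "rot": [0, 0, 0], "fingers": 0.5},
    {"offset": [0.0074, 0.001, 0.119], "rot": [0, 0, 0], "fingers": 0.5},
    {"offset": [0.0074, 0.001, 0.119], "rot": [0, 0, 0], "fingers": 0.5}
  ]
}}

```text
t: 12.8
ee_pos: [559.4, -316.9, 30.7]
tool_rot: [179.9, -0.1, 0.0]
wrist_force: [1.6, 0.6, -0.6]
grip_width: 0.499
```

Run:
```python
from m import *
from workcell import r
s,c=snap(r,"wrist","g100"); print(s["ee_pos"],s["tool_rot"],s["grip_width"],s["wrist_force"])
print(inc(s,[558,-315.8,26.5],0), proj(c,[[558,-315.8,39]],s))
```

```text
[ 559.3744825  -316.90641602   30.65853772] [ 1.79919332e+02 -9.87986233e-02  1.12491658e-02] 0.4986319869717978 [ 1.61461268  0.58132859 -0.56556233]
(array([-0.0014, -0.0011,  0.0042]), array([ 0.0014, -0.0017,  0.0002])) [[284.30821686 269.66011429]]
```

View pics/g100.png

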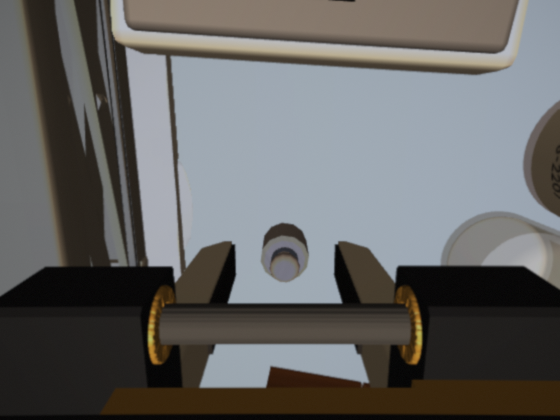

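{"name": "move_arm", "arguments": {
  "increments": [
    {"offset": [0, 0, 0.0025], "rot": [0, 0, 0], "fingers": 0.5},
    {"offset": [0, 0, 0.0035], "rot": [0, 0, 0], "fingers": 0.4},
    {"offset": [0, 0, 0.0035], "rot": [0, 0, 0], "fingers": 0},
    {"offset": [0, 0, 0.0035], "rot": [0, 0, 0], "fingers": 0},
    {"offset": [0, 0, 0.0035], "rot": [0, 0, 0], "fingers": 0},
    {"offset": [0, 0, 0.0035], "rot": [0, 0, 0], "fingers": 0},
    {"offset": [0, 0, 0.0035], "rot": [0, 0, 0], "fingers": 0},
    {"offset": [0, 0, 0.0035], "rot": [0, 0, 0], "fingers": 0}
  ],
  "grip_force": 12
}}

```text
t: 13.65
ee_pos: [558.7, -316.4, 25.9]
tool_rot: [180.0, -0.0, -0.0]
wrist_force: [-0.1, 0.1, 0.2]
grip_width: 0.134
```

Run:
```python
from m import *
from workcell import r
s=r.sense(); print(s["ee_pos"],s["tool_rot"],s["grip_width"]*93,s["wrist_force"])
print(inc(s,[445-60,-119,180],0))
```

```text
[ 558.65247353 -316.36289177   25.87540626] [ 1.79994050e+02 -4.36768881e-03 -1.09285864e-03] 12.418010866389153 [-0.08772048  0.08438175  0.22596488]
(array([-0.1736, -0.1973, -0.1542]), array([ 0.0001, -0.0001, -0.    ]))
```

{"name": "move_arm", "arguments": {
  "increments": [
    {"offset": [0, 0, -0.02], "rot": [0, 0, 0], "fingers": 0},
    {"offset": [0, 0, -0.06], "rot": [0, 0, 0], "fingers": 0},
    {"offset": [0, 0, -0.11], "rot": [0, 0, 0], "fingers": 0},
    {"offset": [0, 0, -0.154], "rot": [0, 0, 0], "fingers": 0},
    {"offset": [-0.03, -0.034, -0.154], "rot": [0, 0, 0], "fingers": 0},
    {"offset": [-0.06, -0.068, -0.154], "rot": [0, 0, 0], "fingers": 0},
    {"offset": [-0.09, -0.102, -0.154], "rot": [0, 0, 0], "fingers": 0},
    {"offset": [-0.12, -0.136, -0.154], "rot": [0, 0, 0], "fingers": 0},
    {"offset": [-0.15, -0.17, -0.154], "rot": [0, 0, 0], "fingers": 0},
    {"offset": [-0.1735, -0.197, -0.154], "rot": [0, 0, 0], "fingers": 0},
    {"offset": [-0.1735, -0.197, -0.154], "rot": [0, 0, 0], "fingers": 0},
    {"offset": [-0.1735, -0.197, -0.154], "rot": [0, 0, 0], "fingers": 0}
  ]
}}

```text
t: 14.85
ee_pos: [385.3, -119.2, 180.4]
tool_rot: [179.9, -0.1, 0.0]
wrist_force: [0.2, -0.1, -1.2]
grip_width: 0.132
```

Run:
```python
from m import *
from workcell import r
s,c=snap(r,"wrist","p100a");print(s["ee_pos"])
s,c=snap(r,"wrist","p100"); print(s["ee_pos"],s["tool_rot"],s["grip_width"]*93,s["wrist_force"])
u=proj(c,[[445,-119.5,8]],s)[0];print(u)
meas("p100a",u.astype(int),26,31)
meas("p100",u.astype(int),26,31)
s=r.sense();print(s["ee_pos"]);print(inc(s,[445,-119.5,65],0))
```

```text
[ 385.27652683 -119.15362183  180.35282774]
[ 385.94036116 -119.89843358  180.37723209] [ 1.79928875e+02 -9.63959031e-02  1.43370310e-02] 12.617952617549738 [ 0.46675302 -0.39659229 -1.05967694]
[284.9183528 120.4005641]
p100a felt [ 445.5 -119.5] area 953.0 rect [ 445.4 -119.5] [40.2 40.1] 83.4
   felt circle [ 445.4 -119.5] 15.102190971374512
p100 felt [ 445.5 -119.5] area 951.625 rect [ 445.4 -119.5] [40.1 40.1] 83.4
   felt circle [ 445.3 -119.5] 15.11090087890625
[ 386.15115374 -120.20386416  180.23929882]
(array([ 0.0587, -0.0008,  0.1153]), array([ 0.001 , -0.0013, -0.0002]))
```

View pics/p100.png

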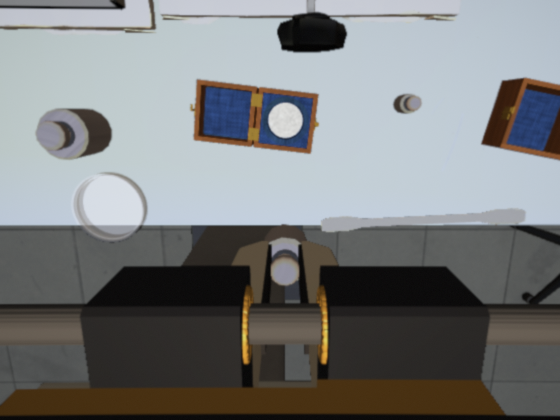

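{"name": "move_arm", "arguments": {
  "increments": [
    {"offset": [0.03, 0, 0.0], "rot": [0, 0, 0], "fingers": 0},
    {"offset": [0.059, -0.0005, 0.02], "rot": [0, 0, 0], "fingers": 0},
    {"offset": [0.059, -0.0005, 0.06], "rot": [0, 0, 0], "fingers": 0},
    {"offset": [0.059, -0.0005, 0.09], "rot": [0, 0, 0], "fingers": 0},
    {"offset": [0.059, -0.0005, 0.11], "rot": [0, 0, 0], "fingers": 0},
    {"offset": [0.059, -0.0005, 0.115], "rot": [0, 0, 0], "fingers": 0},
    {"offset": [0.059, -0.0005, 0.115], "rot": [0, 0, 0], "fingers": 0},
    {"offset": [0.059, -0.0005, 0.115], "rot": [0, 0, 0], "fingers": 0},
    {"offset": [0.059, -0.0005, 0.115], "rot": [0, 0, 0], "fingers": 0},
    {"offset": [0.059, -0.0005, 0.115], "rot": [0, 0, 0], "fingers": 0}
  ]
}}

```text
t: 15.95
ee_pos: [444.9, -119.2, 65.9]
tool_rot: [179.9, -0.1, -0.0]
wrist_force: [-0.4, -0.5, -1.1]
grip_width: 0.13
```

Run:
```python
from m import *
from workcell import r
s,c=snap(r,"wrist","p100b"); print(s["ee_pos"],s["tool_rot"],s["grip_width"]*93,s["wrist_force"])
s=r.sense();print(s["ee_pos"]);print(inc(s,[445.4,-119.5,34],0))
```

```text
[ 444.91053284 -119.24828124   65.90563171] [ 1.79936627e+02 -1.16759057e-01 -3.60841839e-03] 12.068105368142302 [-0.41078767 -0.48382156 -1.06698231]
[ 444.72208098 -119.13817105   65.77023249]
(array([0.0006, 0.0003, 0.0318]), array([ 0.001 , -0.0017, -0.    ]))
```

View pics/p100b.png

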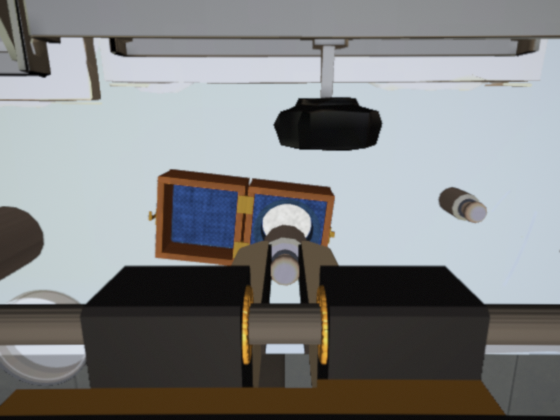

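Aligned (felt at column 287, weight at 286). Descend.

{"name": "move_arm", "arguments": {
  "increments": [
    {"offset": [0.0006, 0.0003, 0.006], "rot": [0, 0, 0], "fingers": 0},
    {"offset": [0.0006, 0.0003, 0.012], "rot": [0, 0, 0], "fingers": 0},
    {"offset": [0.0006, 0.0003, 0.018], "rot": [0, 0, 0], "fingers": 0},
    {"offset": [0.0006, 0.0003, 0.023], "rot": [0, 0, 0], "fingers": 0},
    {"offset": [0.0006, 0.0003, 0.027], "rot": [0, 0, 0], "fingers": 0},
    {"offset": [0.0006, 0.0003, 0.03], "rot": [0, 0, 0], "fingers": 0},
    {"offset": [0.0006, 0.0003, 0.031], "rot": [0, 0, 0], "fingers": 0},
    {"offset": [0.0006, 0.0003, 0.032], "rot": [0, 0, 0], "fingers": 0},
    {"offset": [0.0006, 0.0003, 0.032], "rot": [0, 0, 0], "fingers": 0}
  ]
}}

```text
t: 16.9
ee_pos: [445.0, -119.3, 33.4]
tool_rot: [180.0, -0.0, 0.0]
wrist_force: [-0.7, 0.8, 3.3]
grip_width: 0.133
```

Run:
```python
from m import *
from workcell import r
s,c=snap(r,"wrist","p100c"); print(s["ee_pos"],s["tool_rot"],s["grip_width"]*93,s["wrist_force"])
```

```text
[ 445.04618973 -119.27872431   33.35623061] [ 1.79975037e+02 -3.73709294e-02  7.21293936e-03] 12.396983677843446 [-0.72838216  0.8269119   3.26721354]
```

View pics/p100c.png

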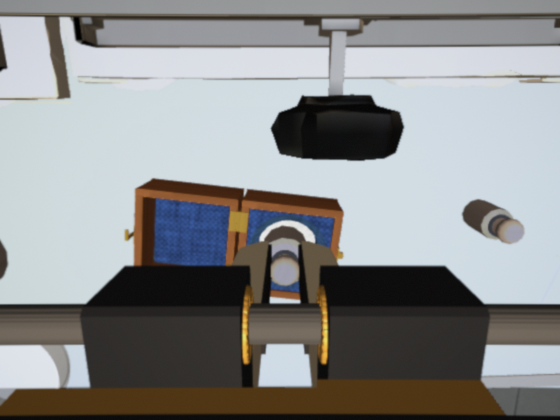

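{"name": "move_arm", "arguments": {
  "increments": [
    {"offset": [0, 0, 0], "rot": [0, 0, 0], "fingers": 0.35},
    {"offset": [0, 0, 0], "rot": [0, 0, 0], "fingers": 0.35},
    {"offset": [0, 0, 0], "rot": [0, 0, 0], "fingers": 0.35},
    {"offset": [0, 0, -0.01], "rot": [0, 0, 0], "fingers": 0.35},
    {"offset": [0, 0, -0.03], "rot": [0, 0, 0], "fingers": 0.35},
    {"offset": [0, 0, -0.07], "rot": [0, 0, 0], "fingers": 0.35},
    {"offset": [0, 0, -0.11], "rot": [0, 0, 0], "fingers": 0.35},
    {"offset": [0, 0, -0.115], "rot": [0, 0, 0], "fingers": 0.35}
  ]
}}

```text
t: 17.75
ee_pos: [447.6, -120.5, 153.2]
tool_rot: [179.7, -0.5, 0.0]
wrist_force: [0.9, -0.3, 1.1]
grip_width: 0.353
```

Run:
```python
from m import *
from workcell import r
s,c=snap(r,"wrist","d100"); print(s["ee_pos"],s["tool_rot"],s["grip_width"]*93,s["wrist_force"])
print(inc(s,[461,-223,150],90))
```

```text
[ 447.63279371 -120.53859381  153.15309391] [ 1.79739228e+02 -4.80975610e-01  1.14622216e-02] 32.8140210446709 [ 0.92603137 -0.32359354  1.13787888]
(array([0.0133, 0.1024, 0.0037]), array([ 0.0102, -0.003 , -1.5706]))
```

View pics/d100.png

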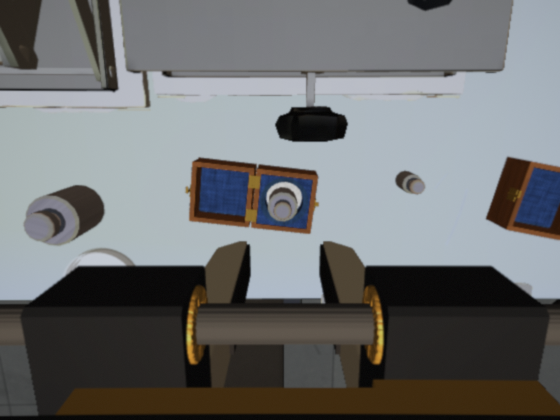

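{"name": "move_arm", "arguments": {
  "increments": [
    {"offset": [0.014, 0.103, 0], "rot": [0, 0, -1.5708], "fingers": 0.5},
    {"offset": [0.014, 0.103, 0], "rot": [0, 0, -1.5708], "fingers": 0.5},
    {"offset": [0.014, 0.103, 0], "rot": [0, 0, -1.5708], "fingers": 0.5},
    {"offset": [0.014, 0.103, 0], "rot": [0, 0, -1.5708], "fingers": 0.5},
    {"offset": [0.014, 0.103, 0], "rot": [0, 0, -1.5708], "fingers": 0.5},
    {"offset": [0.014, 0.103, 0], "rot": [0, 0, -1.5708], "fingers": 0.5},
    {"offset": [0.014, 0.103, 0], "rot": [0, 0, -1.5708], "fingers": 0.5},
    {"offset": [0.014, 0.103, 0], "rot": [0, 0, -1.5708], "fingers": 0.5},
    {"offset": [0.014, 0.103, 0], "rot": [0, 0, -1.5708], "fingers": 0.5},
    {"offset": [0.014, 0.103, 0], "rot": [0, 0, -1.5708], "fingers": 0.5},
    {"offset": [0.014, 0.103, 0], "rot": [0, 0, -1.5708], "fingers": 0.5},
    {"offset": [0.014, 0.103, 0], "rot": [0, 0, -1.5708], "fingers": 0.5}
  ]
}}

```text
t: 19.0
ee_pos: [458.0, -221.6, 146.7]
tool_rot: [-179.9, -0.1, 90.0]
wrist_force: [0.3, -0.5, -0.2]
grip_width: 0.503
```

Run:
```python
from m import *
from workcell import r
s,c=snap(r,"wrist","h50a")
s,c=snap(r,"wrist","h50"); print(s["ee_pos"],s["tool_rot"],s["grip_width"]*93,s["wrist_force"])
print(proj(c,[[461,-223,37]],s)); zoom("h50",284,204,28)
```

```text
[ 458.10801587 -221.62010265  146.82981833] [-1.79906825e+02 -7.31858355e-02  8.98836585e+01] 46.17748260723179 [ 0.67694815 -0.42039846 -0.29577359]
[[288.16618312 205.81077903]]
```

View pics/h50.png

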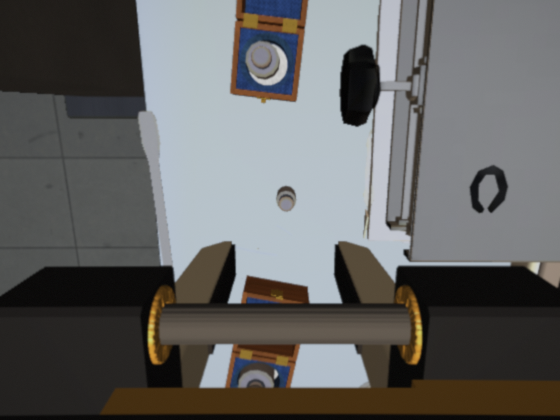

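View pics/h50_z.png

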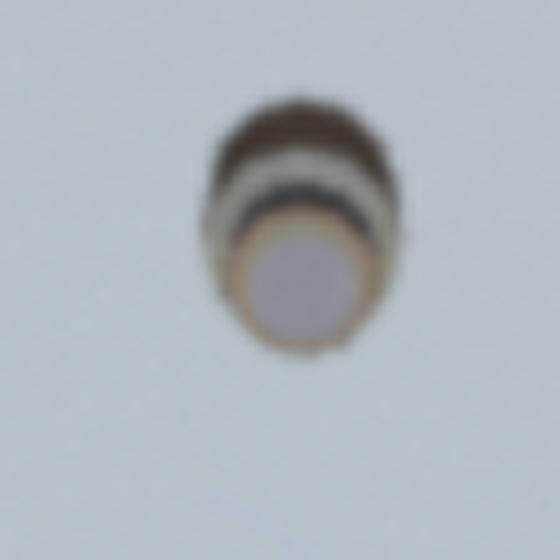

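Run:
```python
from m import *
from workcell import r
s,c=load("h50");p=cast(c,[(285.9,203.5)],37,s);print(p.round(1))
s=r.sense();print(s["ee_pos"]);print(inc(s,[*p.mean(0)[:2],26],90))
```

```text
[[ 459.3 -221.2   37. ]]
[ 458.24997863 -221.72774351  147.03520852]
(array([0.0004, 0.0012, 0.121 ]), array([-0.0013, -0.001 , -0.0024]))
```

{"name": "move_arm", "arguments": {
  "increments": [
    {"offset": [0.0004, 0.001, 0.03], "rot": [0, 0, 0], "fingers": 0.5},
    {"offset": [0.0004, 0.001, 0.06], "rot": [0, 0, 0], "fingers": 0.5},
    {"offset": [0.0004, 0.001, 0.09], "rot": [0, 0, 0], "fingers": 0.5},
    {"offset": [0.0004, 0.001, 0.105], "rot": [0, 0, 0], "fingers": 0.5},
    {"offset": [0.0004, 0.001, 0.115], "rot": [0, 0, 0], "fingers": 0.5},
    {"offset": [0.0004, 0.001, 0.119], "rot": [0, 0, 0], "fingers": 0.5},
    {"offset": [0.0004, 0.001, 0.119], "rot": [0, 0, 0], "fingers": 0.5},
    {"offset": [0.0004, 0.001, 0.119], "rot": [0, 0, 0], "fingers": 0.5},
    {"offset": [0.0004, 0.001, 0.119], "rot": [0, 0, 0], "fingers": 0.5}
  ]
}}

```text
t: 20.0
ee_pos: [460.3, -222.2, 29.8]
tool_rot: [179.9, 0.1, 90.0]
wrist_force: [-0.2, 0.1, 0.2]
grip_width: 0.498
```

Run:
```python
from m import *
from workcell import r
s,c=snap(r,"wrist","g50"); print(s["ee_pos"],s["tool_rot"],s["grip_width"],s["wrist_force"])
print(inc(s,[459.3,-221.2,25.5],90), proj(c,[[459.3,-221.2,37]],s))
zoom("g50",284,260,50)
```

```text
[ 460.33927359 -222.15805391   29.77690818] [1.79914449e+02 6.62121386e-02 8.99880497e+01] 0.4976588660711766 [-0.24833973  0.09572599  0.22472455]
(array([ 0.001 , -0.001 ,  0.0043]), array([ 0.0015,  0.0012, -0.0002])) [[281.61750394 265.41390811]]
```

View pics/g50_z.png

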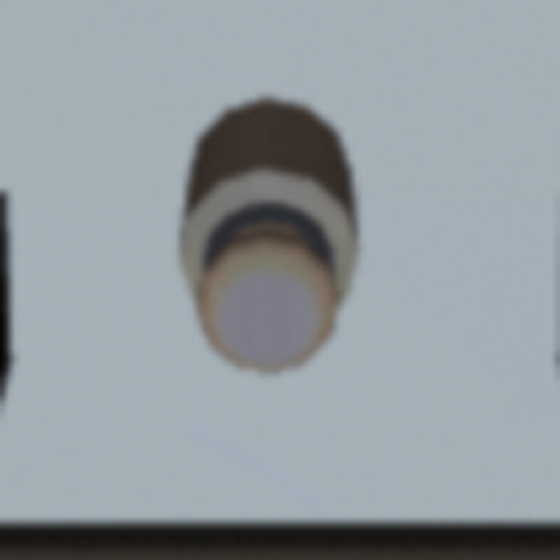

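{"name": "move_arm", "arguments": {
  "increments": [
    {"offset": [0.0013, -0.001, 0.003], "rot": [0, 0, 0], "fingers": 0.4},
    {"offset": [0.0013, -0.001, 0.004], "rot": [0, 0, 0], "fingers": 0.3},
    {"offset": [0.0013, -0.001, 0.004], "rot": [0, 0, 0], "fingers": 0.1},
    {"offset": [0.0013, -0.001, 0.004], "rot": [0, 0, 0], "fingers": 0},
    {"offset": [0.0013, -0.001, 0.004], "rot": [0, 0, 0], "fingers": 0},
    {"offset": [0.0013, -0.001, 0.004], "rot": [0, 0, 0], "fingers": 0},
    {"offset": [0.0013, -0.001, 0.004], "rot": [0, 0, 0], "fingers": 0},
    {"offset": [0.0013, -0.001, 0.004], "rot": [0, 0, 0], "fingers": 0},
    {"offset": [0.0013, -0.001, 0.004], "rot": [0, 0, 0], "fingers": 0}
  ],
  "grip_force": 10
}}

```text
t: 20.95
ee_pos: [458.8, -220.4, 24.9]
tool_rot: [180.0, 0.0, 90.0]
wrist_force: [0.1, -0.3, 1.0]
grip_width: 0.114
```

Run:
```python
from m import *
from workcell import r
s=r.sense(); print(s["ee_pos"],s["tool_rot"],s["grip_width"]*93,s["wrist_force"])
print(inc(s,[460,-223,250],90));print(inc(s,[460,300,250],90));print(inc(s,[566,232,250],90))
```

```text
[ 458.77354246 -220.41463022   24.87940697] [1.79994740e+02 1.24442393e-03 8.99976053e+01] 10.562534666096985 [ 0.05472827 -0.33697085  1.0098855 ]
(array([-0.0026,  0.0012, -0.2251]), array([ 0.0001,  0.    , -0.    ]))
(array([ 0.5204,  0.0012, -0.2251]), array([ 0.0001,  0.    , -0.    ]))
(array([ 0.4524,  0.1072, -0.2251]), array([ 0.0001,  0.    , -0.    ]))
```

{"name": "move_arm", "arguments": {
  "increments": [
    {"offset": [0, 0, -0.02], "rot": [0, 0, 0], "fingers": 0},
    {"offset": [0, 0, -0.06], "rot": [0, 0, 0], "fingers": 0},
    {"offset": [0, 0, -0.11], "rot": [0, 0, 0], "fingers": 0},
    {"offset": [0, -0.01, -0.15], "rot": [0, 0, 0], "fingers": 0},
    {"offset": [0.02, -0.03, -0.175], "rot": [0, 0, 0], "fingers": 0},
    {"offset": [0.06, -0.055, -0.175], "rot": [0, 0, 0], "fingers": 0},
    {"offset": [0.11, -0.06, -0.175], "rot": [0, 0, 0], "fingers": 0},
    {"offset": [0.16, -0.06, -0.175], "rot": [0, 0, 0], "fingers": 0},
    {"offset": [0.21, -0.06, -0.175], "rot": [0, 0, 0], "fingers": 0},
    {"offset": [0.26, -0.06, -0.175], "rot": [0, 0, 0], "fingers": 0},
    {"offset": [0.31, -0.06, -0.175], "rot": [0, 0, 0], "fingers": 0},
    {"offset": [0.36, -0.06, -0.175], "rot": [0, 0, 0], "fingers": 0}
  ]
}}

```text
t: 22.15
ee_pos: [398.2, 141.3, 200.1]
tool_rot: [180.0, 0.0, 90.0]
wrist_force: [1.1, 0.0, -1.1]
grip_width: 0.106
```

Run:
```python
from m import *
from workcell import r
s,c=snap(r,"wrist","c50"); print(s["ee_pos"],s["tool_rot"],s["grip_width"]*93,s["wrist_force"])
print(inc(s,[400,300,190],90));print(inc(s,[490,300,180],90))
```

```text
[398.16690716 141.30260056 200.07965506] [1.79958025e+02 3.40511207e-03 8.99868373e+01] 9.81885666387242 [ 1.10015328e+00  1.02672942e-03 -1.14640039e+00]
(array([0.1587, 0.0018, 0.0101]), array([ 0.0007,  0.0001, -0.0002]))
(array([0.1587, 0.0918, 0.0201]), array([ 0.0007,  0.0001, -0.0002]))
```

View pics/c50.png

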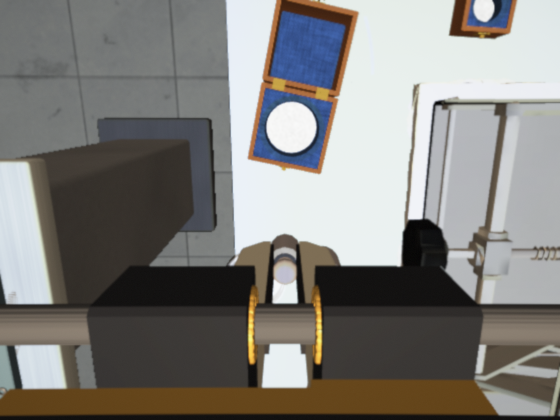

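{"name": "move_arm", "arguments": {
  "increments": [
    {"offset": [0.05, 0, 0], "rot": [0, 0, 0], "fingers": 0},
    {"offset": [0.1, 0.005, 0], "rot": [0, 0, 0], "fingers": 0},
    {"offset": [0.14, 0.03, 0.01], "rot": [0, 0, 0], "fingers": 0},
    {"offset": [0.159, 0.07, 0.02], "rot": [0, 0, 0], "fingers": 0},
    {"offset": [0.159, 0.092, 0.02], "rot": [0, 0, 0], "fingers": 0},
    {"offset": [0.159, 0.092, 0.02], "rot": [0, 0, 0], "fingers": 0},
    {"offset": [0.159, 0.092, 0.02], "rot": [0, 0, 0], "fingers": 0},
    {"offset": [0.159, 0.092, 0.02], "rot": [0, 0, 0], "fingers": 0}
  ]
}}

```text
t: 23.0
ee_pos: [489.6, 297.8, 179.9]
tool_rot: [-179.9, 0.0, 90.0]
wrist_force: [0.1, 0.2, -0.1]
grip_width: 0.109
```

Run:
```python
from m import *
from workcell import r
meas("c50",(291,127),42,47)
s,c=snap(r,"wrist","p50"); print(s["ee_pos"],s["tool_rot"],s["grip_width"]*93,s["wrist_force"])
u=proj(c,[[566,292.5,8]],s)[0];print(u)
try: meas("p50",u.astype(int),25,23)
except Exception as e: print(e)
s=r.sense();print(s["ee_pos"]);print(inc(s,[566,292.5,70],90))
```

```text
c50 felt [404.6 194.2] area 2018.0 rect [404.5 194. ] [56. 56.] 78.3
   felt circle [404.6 193.9] 23.452919006347656
[489.60525667 297.82413135 179.89799619] [-1.79941669e+02  9.85906068e-03  8.99778425e+01] 10.101147825138323 [ 0.104193    0.20931417 -0.12083242]
[367.75917115 192.78937892]
p50 felt [567.5 291.5] area 383.8125 rect [566.3 292.6] [31.9 32.1] 86.1
   felt circle [566.8 292.2] 11.082178115844727
[489.70182118 297.88484295 180.1691845 ]
(array([-0.0054,  0.0763,  0.1101]), array([-0.0004, -0.    , -0.0003]))
```

View pics/p50.png

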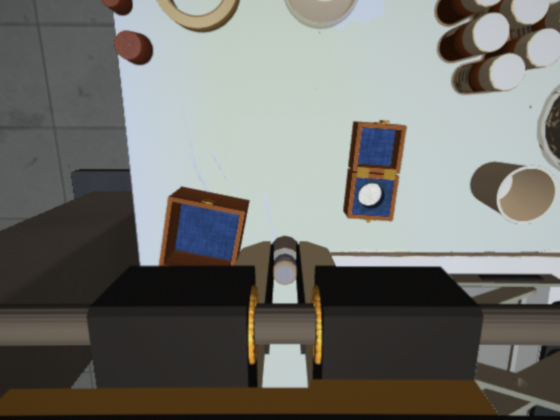

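{"name": "move_arm", "arguments": {
  "increments": [
    {"offset": [-0.004, 0.03, 0], "rot": [0, 0, 0], "fingers": 0},
    {"offset": [-0.0052, 0.06, 0.0], "rot": [0, 0, 0], "fingers": 0},
    {"offset": [-0.0052, 0.0766, 0.0], "rot": [0, 0, 0], "fingers": 0},
    {"offset": [-0.0052, 0.0766, 0.03], "rot": [0, 0, 0], "fingers": 0},
    {"offset": [-0.0052, 0.0766, 0.06], "rot": [0, 0, 0], "fingers": 0},
    {"offset": [-0.0052, 0.0766, 0.09], "rot": [0, 0, 0], "fingers": 0},
    {"offset": [-0.0052, 0.0766, 0.11], "rot": [0, 0, 0], "fingers": 0},
    {"offset": [-0.0052, 0.0766, 0.115], "rot": [0, 0, 0], "fingers": 0},
    {"offset": [-0.0052, 0.0766, 0.115], "rot": [0, 0, 0], "fingers": 0},
    {"offset": [-0.0052, 0.0766, 0.115], "rot": [0, 0, 0], "fingers": 0},
    {"offset": [-0.0052, 0.0766, 0.115], "rot": [0, 0, 0], "fingers": 0}
  ]
}}

```text
t: 24.15
ee_pos: [568.3, 293.5, 66.8]
tool_rot: [179.8, -0.1, 90.0]
wrist_force: [-0.0, 0.0, -0.2]
grip_width: 0.112
```

Run:
```python
from m import *
from workcell import r
s,c=snap(r,"wrist","p50b"); print(s["ee_pos"],s["tool_rot"],s["grip_width"]*93,s["wrist_force"])
s=r.sense();print(s["ee_pos"]);print(inc(s,[566.4,292.6,33],90))
```

```text
[568.34394968 293.49366731  66.75813503] [ 1.79827987e+02 -5.40030713e-02  9.00014575e+01] 10.380040556318583 [-0.0436258  0.0268561 -0.1764044]
[568.21377735 293.47806058  66.53614159]
(array([-0.0009, -0.0019,  0.0335]), array([ 0.0027, -0.0009,  0.0001]))
```

View pics/p50b.png

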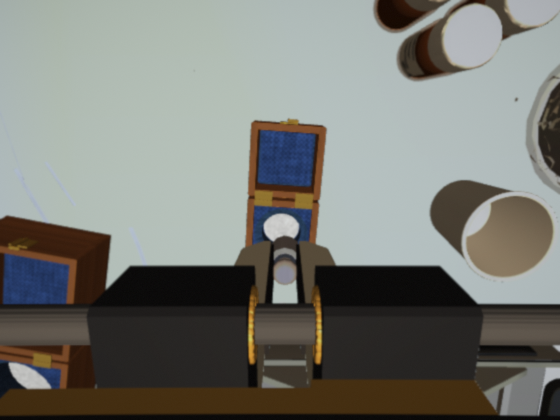

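{"name": "move_arm", "arguments": {
  "increments": [
    {"offset": [-0.0009, -0.0019, 0.0], "rot": [0, 0, 0], "fingers": 0},
    {"offset": [-0.0009, -0.0019, 0.004], "rot": [0, 0, 0], "fingers": 0},
    {"offset": [-0.0009, -0.0019, 0.01], "rot": [0, 0, 0], "fingers": 0},
    {"offset": [-0.0009, -0.0019, 0.016], "rot": [0, 0, 0], "fingers": 0},
    {"offset": [-0.0009, -0.0019, 0.021], "rot": [0, 0, 0], "fingers": 0},
    {"offset": [-0.0009, -0.0019, 0.026], "rot": [0, 0, 0], "fingers": 0},
    {"offset": [-0.0009, -0.0019, 0.029], "rot": [0, 0, 0], "fingers": 0},
    {"offset": [-0.0009, -0.0019, 0.031], "rot": [0, 0, 0], "fingers": 0},
    {"offset": [-0.0009, -0.0019, 0.032], "rot": [0, 0, 0], "fingers": 0},
    {"offset": [-0.0009, -0.0019, 0.032], "rot": [0, 0, 0], "fingers": 0}
  ]
}}

```text
t: 25.2
ee_pos: [565.5, 292.3, 32.8]
tool_rot: [-180.0, -0.0, 90.0]
wrist_force: [-0.1, -0.1, -0.2]
grip_width: 0.113
```

Run:
```python
from m import *
from workcell import r
s,c=snap(r,"wrist","p50c"); print(s["ee_pos"],s["tool_rot"],s["grip_width"]*93,s["wrist_force"])
```

```text
[565.45170953 292.28605396  32.824317  ] [-1.79999899e+02 -1.00412917e-03  8.99995949e+01] 10.469924320656554 [-0.05412787 -0.06346807 -0.24066554]
```

View pics/p50c.png

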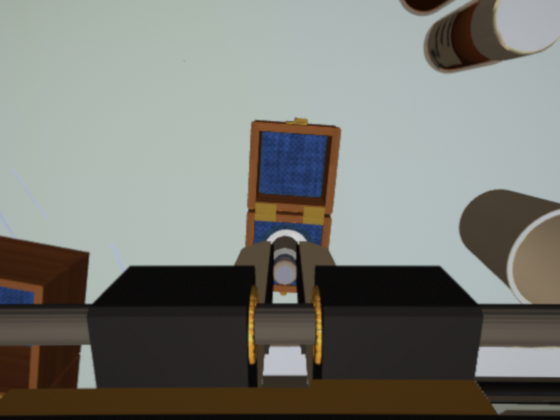

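{"name": "move_arm", "arguments": {
  "increments": [
    {"offset": [0, 0, 0.001], "rot": [0, 0, 0], "fingers": 0},
    {"offset": [0, 0, 0.0015], "rot": [0, 0, 0], "fingers": 0},
    {"offset": [0, 0, 0.0015], "rot": [0, 0, 0], "fingers": 0}
  ]
}}

```text
t: 25.55
ee_pos: [566.1, 292.4, 32.3]
tool_rot: [179.9, -0.0, 90.0]
wrist_force: [-0.1, -1.0, 5.0]
grip_width: 0.109
```

{"name": "move_arm", "arguments": {
  "increments": [
    {"offset": [0, 0, 0], "rot": [0, 0, 0], "fingers": 0.3},
    {"offset": [0, 0, 0], "rot": [0, 0, 0], "fingers": 0.3},
    {"offset": [0, 0, 0], "rot": [0, 0, 0], "fingers": 0.3},
    {"offset": [0, 0, -0.01], "rot": [0, 0, 0], "fingers": 0.3},
    {"offset": [0, 0, -0.03], "rot": [0, 0, 0], "fingers": 0.3},
    {"offset": [0, 0, -0.07], "rot": [0, 0, 0], "fingers": 0.3},
    {"offset": [0, 0, -0.11], "rot": [0, 0, 0], "fingers": 0.3},
    {"offset": [0, 0, -0.14], "rot": [0, 0, 0], "fingers": 0.3},
    {"offset": [0, 0, -0.15], "rot": [0, 0, 0], "fingers": 0.3}
  ]
}}

```text
t: 26.45
ee_pos: [567.3, 293.0, 186.1]
tool_rot: [179.6, -0.1, 90.0]
wrist_force: [-0.3, -1.1, 0.1]
grip_width: 0.299
```

Run:
```python
from m import *
from workcell import r
s,c=snap(r,"wrist","d50"); print(s["ee_pos"],s["tool_rot"],s["grip_width"]*93,s["wrist_force"],s["q"])
# w500 from c200 near-vertical view
s2,c2=load("c200");f=80/560
print(cast(c2,[(268+288*f-.5,84+289*f-.5),(268+281*f-.5,84+280*f-.5)],[63,45],s2))
print(inc(s,[430,300,200],90))
```

```text
[567.30167226 292.95784949 186.14329267] [ 1.79600414e+02 -1.28516730e-01  9.00070499e+01] 27.800107005519216 [-0.25379132 -1.10219779  0.10434759] [1.73163146e+01 2.48258560e+01 7.80686932e+01 3.91093851e-03
 7.66857234e+01 1.73088262e+01]
[[434.84580253  55.88335416  63.        ]
 [435.17653232  56.08750534  45.        ]]
(array([ 0.0071, -0.1372, -0.0148]), array([ 0.007 , -0.0022,  0.0001]))
```

View pics/d50.png

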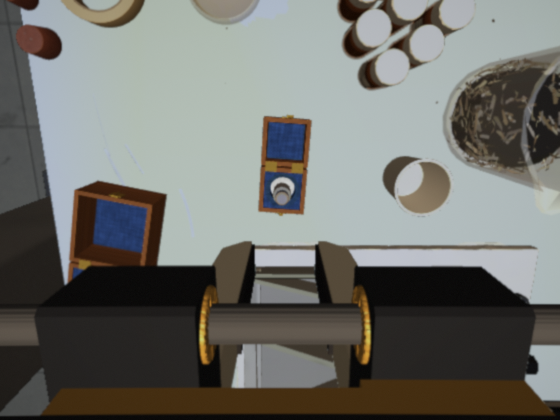

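{"name": "move_arm", "arguments": {
  "increments": [
    {"offset": [0.0, -0.05, 0], "rot": [0, 0, 0], "fingers": 0.3},
    {"offset": [-0.01, -0.1, 0], "rot": [0, 0, -0.14], "fingers": 0.5},
    {"offset": [-0.03, -0.14, 0], "rot": [0, 0, -0.28], "fingers": 0.75},
    {"offset": [-0.07, -0.14, 0], "rot": [0, 0, -0.42], "fingers": 0.75},
    {"offset": [-0.11, -0.14, 0], "rot": [0, 0, -0.56], "fingers": 0.75},
    {"offset": [-0.15, -0.14, 0], "rot": [0, 0, -0.7], "fingers": 0.75},
    {"offset": [-0.19, -0.135, 0], "rot": [0, 0, -0.84], "fingers": 0.75},
    {"offset": [-0.22, -0.132, 0], "rot": [0, 0, -0.98], "fingers": 0.75},
    {"offset": [-0.237, -0.132, 0], "rot": [0, 0, -1.12], "fingers": 0.75},
    {"offset": [-0.237, -0.132, 0.0], "rot": [0, 0, -1.26], "fingers": 0.75},
    {"offset": [-0.237, -0.132, 0.0], "rot": [0, 0, -1.4], "fingers": 0.75},
    {"offset": [-0.237, -0.132, 0.0], "rot": [0, 0, -1.54], "fingers": 0.75}
  ]
}}

```text
t: 27.7
ee_pos: [432.2, 55.0, 179.6]
tool_rot: [180.0, -0.2, 178.5]
wrist_force: [-0.1, -0.5, 0.7]
grip_width: 0.747
```

{"name": "move_arm", "arguments": {
  "increments": [
    {"offset": [0, 0, 0.005], "rot": [0, 0, -0.14], "fingers": 0.75},
    {"offset": [0, 0, 0.01], "rot": [0, 0, -0.28], "fingers": 0.75},
    {"offset": [0, 0, 0.014], "rot": [0, 0, -0.38], "fingers": 0.75},
    {"offset": [0, 0, 0.014], "rot": [0, 0, -0.38], "fingers": 0.75},
    {"offset": [0, 0, 0.014], "rot": [0, 0, -0.38], "fingers": 0.75},
    {"offset": [0, 0, 0.014], "rot": [0, 0, -0.38], "fingers": 0.75}
  ]
}}

```text
t: 28.3
ee_pos: [433.2, 55.3, 167.0]
tool_rot: [180.0, -0.0, -160.1]
wrist_force: [-1.2, -0.2, -0.8]
grip_width: 0.751
```

Run:
```python
from m import *
from workcell import r
s,c=snap(r,"wrist","h500a")
s,c=snap(r,"wrist","h500"); print(s["ee_pos"],s["tool_rot"],s["grip_width"]*93,s["wrist_force"])
print(proj(c,[[435,56,63],[435,56,45]],s)); zoom("h500",284,205,40)
```

```text
[433.32208657  55.26138956 167.19142894] [ 1.79991890e+02 -1.85048832e-02 -1.60084044e+02] 69.40435850731453 [ 1.00957179 -0.58307999 -0.2598764 ]
[[283.53892711 206.10653394]
 [283.60548637 200.34897782]]
```

View pics/h500.png

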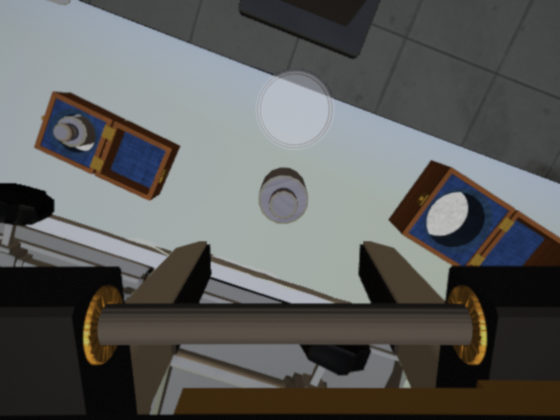

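View pics/h500_z.png

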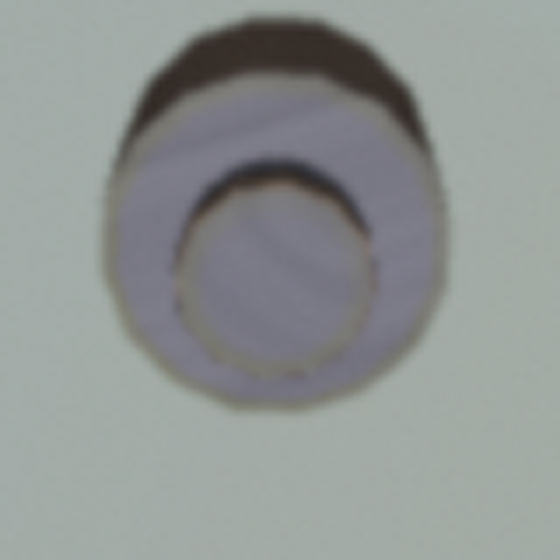

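Run:
```python
from m import *
from workcell import r
s,c=load("h500");p=cast(c,[(283.07,204.4),(282.8,198.6)],[63,45],s);print(p.round(1))
s=r.sense();print(s["ee_pos"]);print(inc(s,[*p.mean(0)[:2],38],-160))
s2,c2=load("c200");print("petri",cast(c2,[(228,139),(265,139)],5,s2))
```

```text
[[433.9  55.2  63. ]
 [433.9  54.9  45. ]]
[433.44468267  55.26722224 167.34026283]
(array([-0.0004, -0.0003,  0.1293]), array([-0.   ,  0.   , -0.001]))
petri [[366.70450456  40.99460943   5.        ]
 [399.71575288  40.99782425   5.        ]]
```

{"name": "move_arm", "arguments": {
  "increments": [
    {"offset": [-0.0004, 0, 0.03], "rot": [0, 0, 0], "fingers": 0.75},
    {"offset": [-0.0004, 0, 0.06], "rot": [0, 0, 0], "fingers": 0.75},
    {"offset": [-0.0004, 0, 0.085], "rot": [0, 0, 0], "fingers": 0.75},
    {"offset": [-0.0004, 0, 0.105], "rot": [0, 0, 0], "fingers": 0.75},
    {"offset": [-0.0004, 0, 0.118], "rot": [0, 0, 0], "fingers": 0.75},
    {"offset": [-0.0004, 0, 0.124], "rot": [0, 0, 0], "fingers": 0.75},
    {"offset": [-0.0004, 0, 0.124], "rot": [0, 0, 0], "fingers": 0.75},
    {"offset": [-0.0004, 0, 0.124], "rot": [0, 0, 0], "fingers": 0.75},
    {"offset": [-0.0004, 0, 0.124], "rot": [0, 0, 0], "fingers": 0.75}
  ]
}}

```text
t: 29.3
ee_pos: [434.6, 55.3, 44.2]
tool_rot: [-180.0, 0.1, -160.0]
wrist_force: [0.1, 0.2, 0.3]
grip_width: 0.748
```

Run:
```python
from m import *
from workcell import r
s,c=snap(r,"wrist","g500"); print(s["ee_pos"],s["tool_rot"],s["grip_width"],s["wrist_force"])
print(inc(s,[433.9,55.1,37.5],-160), proj(c,[[433.9,55.1,63]],s))
```

```text
[434.59283342  55.31898868  44.16483155] [-1.79952682e+02  9.14018199e-02 -1.59998561e+02] 0.7478724988025646 [0.10992352 0.18685874 0.25393292]
(array([0.0007, 0.    , 0.0067]), array([-0.0008,  0.0016,  0.    ])) [[282.43257292 273.52827126]]
```

View pics/g500.png

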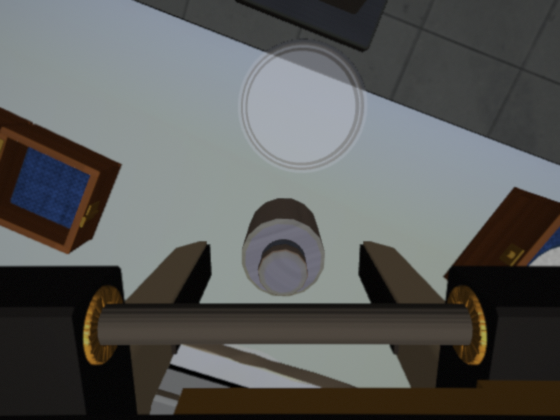

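{"name": "move_arm", "arguments": {
  "increments": [
    {"offset": [0.0007, 0, 0.003], "rot": [0, 0, 0], "fingers": 0.75},
    {"offset": [0.0007, 0, 0.0055], "rot": [0, 0, 0], "fingers": 0.6},
    {"offset": [0.0007, 0, 0.0055], "rot": [0, 0, 0], "fingers": 0.5},
    {"offset": [0.0007, 0, 0.0055], "rot": [0, 0, 0], "fingers": 0.4},
    {"offset": [0.0007, 0, 0.0055], "rot": [0, 0, 0], "fingers": 0.2},
    {"offset": [0.0007, 0, 0.0055], "rot": [0, 0, 0], "fingers": 0.2},
    {"offset": [0.0007, 0, 0.0055], "rot": [0, 0, 0], "fingers": 0.2},
    {"offset": [0.0007, 0, 0.0055], "rot": [0, 0, 0], "fingers": 0.2}
  ],
  "grip_force": 30
}}

```text
t: 30.15
ee_pos: [433.5, 54.9, 38.0]
tool_rot: [-180.0, 0.0, -160.0]
wrist_force: [0.5, -2.5, 0.8]
grip_width: 0.417
```

{"name": "move_arm", "arguments": {
  "increments": [
    {"offset": [0, 0, -0.005], "rot": [0, 0, 0], "fingers": 0.2},
    {"offset": [0, 0, -0.01], "rot": [0, 0, 0], "fingers": 0.2},
    {"offset": [0, 0, -0.01], "rot": [0, 0, 0], "fingers": 0.2}
  ]
}}

```text
t: 30.45
ee_pos: [433.1, 55.4, 48.2]
tool_rot: [180.0, 0.0, -160.0]
wrist_force: [0.6, 0.6, -5.4]
grip_width: 0.415
```

Run:
```python
from m import *
from workcell import r
s,c=snap(r,"wrist","l500"); print(s["ee_pos"],s["tool_rot"],s["grip_width"]*93,s["wrist_force"],s["moment"])
print(inc(s,[404.6,194-0,120],180))
```

```text
[433.10013857  55.36107361  48.24078813] [ 1.79990666e+02  1.50955403e-02 -1.59995681e+02] 38.592172726380284 [ 0.61609187  0.57901559 -5.39308778] [ 0.10127963 -0.12370229  0.02220477]
(array([-0.0207,  0.14  , -0.0717]), array([2.000e-04, 2.000e-04, 3.491e-01]))
```

View pics/l500.png

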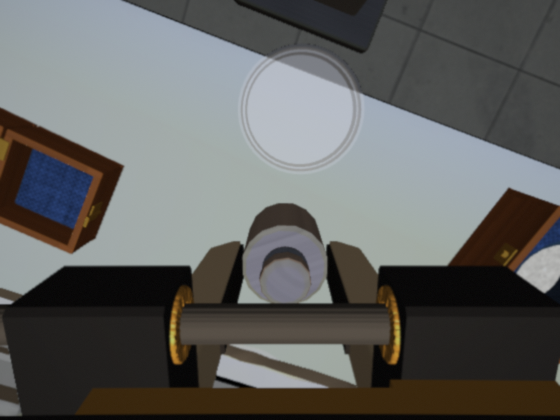

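{"name": "move_arm", "arguments": {
  "increments": [
    {"offset": [0, 0, -0.03], "rot": [0, 0, 0], "fingers": 0.2},
    {"offset": [0, 0, -0.07], "rot": [0, 0, 0], "fingers": 0.2},
    {"offset": [-0.003, 0.02, -0.1], "rot": [0, 0, 0.05], "fingers": 0.2},
    {"offset": [-0.008, 0.055, -0.1], "rot": [0, 0, 0.15], "fingers": 0.2},
    {"offset": [-0.015, 0.095, -0.1], "rot": [0, 0, 0.25], "fingers": 0.2},
    {"offset": [-0.02, 0.13, -0.09], "rot": [0, 0, 0.349], "fingers": 0.2},
    {"offset": [-0.0207, 0.14, -0.07], "rot": [0, 0, 0.349], "fingers": 0.2},
    {"offset": [-0.0207, 0.14, -0.05], "rot": [0, 0, 0.349], "fingers": 0.2},
    {"offset": [-0.0207, 0.14, -0.047], "rot": [0, 0, 0.349], "fingers": 0.2},
    {"offset": [-0.0207, 0.14, -0.047], "rot": [0, 0, 0.349], "fingers": 0.2},
    {"offset": [-0.0207, 0.14, -0.047], "rot": [0, 0, 0.349], "fingers": 0.2},
    {"offset": [-0.0207, 0.14, -0.047], "rot": [0, 0, 0.349], "fingers": 0.2}
  ]
}}

```text
t: 31.7
ee_pos: [405.6, 193.6, 95.8]
tool_rot: [180.0, 0.1, 180.0]
wrist_force: [-0.4, 1.2, -4.6]
grip_width: 0.418
```

Run:
```python
from m import *
from workcell import r
s,c=snap(r,"wrist","p500b"); print(s["ee_pos"],s["tool_rot"],s["grip_width"]*93,s["wrist_force"])
s=r.sense();print(s["ee_pos"]);print(inc(s,[404.6,194,46],180))
```

```text
[405.63342444 193.61397384  95.78782516] [1.79977803e+02 1.04592524e-01 1.79963422e+02] 38.886316453582644 [-0.37144604  1.20330903 -4.60901736]
[405.53451235 193.62317495  95.73464807]
(array([0.001 , 0.0004, 0.0497]), array([ 0.0004,  0.0017, -0.0006]))
```

View pics/p500b.png

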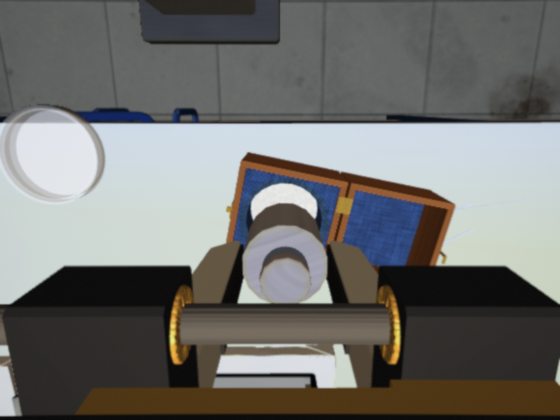

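Felt centre at column 284, weight at 285: aligned; correct 1 mm in x and descend.

{"name": "move_arm", "arguments": {
  "increments": [
    {"offset": [0.001, 0.0004, 0.008], "rot": [0, 0, 0], "fingers": 0.2},
    {"offset": [0.001, 0.0004, 0.016], "rot": [0, 0, 0], "fingers": 0.2},
    {"offset": [0.001, 0.0004, 0.024], "rot": [0, 0, 0], "fingers": 0.2},
    {"offset": [0.001, 0.0004, 0.031], "rot": [0, 0, 0], "fingers": 0.2},
    {"offset": [0.001, 0.0004, 0.037], "rot": [0, 0, 0], "fingers": 0.2},
    {"offset": [0.001, 0.0004, 0.042], "rot": [0, 0, 0], "fingers": 0.2},
    {"offset": [0.001, 0.0004, 0.046], "rot": [0, 0, 0], "fingers": 0.2},
    {"offset": [0.001, 0.0004, 0.048], "rot": [0, 0, 0], "fingers": 0.2},
    {"offset": [0.001, 0.0004, 0.049], "rot": [0, 0, 0], "fingers": 0.2},
    {"offset": [0.001, 0.0004, 0.049], "rot": [0, 0, 0], "fingers": 0.2}
  ]
}}

```text
t: 32.75
ee_pos: [403.8, 194.2, 45.9]
tool_rot: [-180.0, 0.0, -180.0]
wrist_force: [-0.5, -0.5, -4.5]
grip_width: 0.412
```

Run:
```python
from m import *
from workcell import r
s,c=snap(r,"wrist","p500c"); print(s["ee_pos"],s["tool_rot"],s["grip_width"]*93,s["wrist_force"],s["moment"])
```

```text
[403.75820282 194.21489841  45.88094174] [-1.79999958e+02  5.18510271e-03 -1.79983573e+02] 38.27586419231277 [-0.5061439  -0.5461388  -4.50161717] [ 0.06007493 -0.15356232 -0.02567055]
```

View pics/p500c.png

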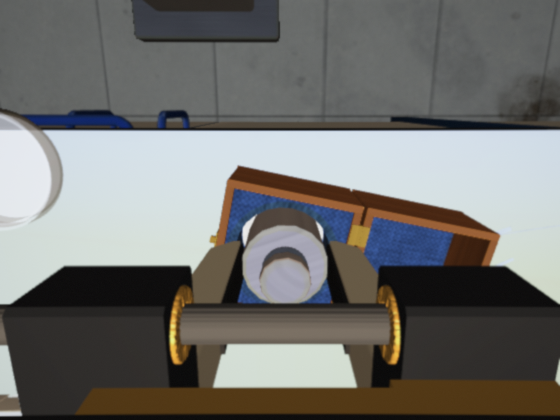

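Not loaded yet (−4.5 N); lower in small steps.

{"name": "move_arm", "arguments": {
  "increments": [
    {"offset": [0, 0, 0.0005], "rot": [0, 0, 0], "fingers": 0.2},
    {"offset": [0, 0, 0.001], "rot": [0, 0, 0], "fingers": 0.2},
    {"offset": [0, 0, 0.001], "rot": [0, 0, 0], "fingers": 0.2}
  ]
}}

```text
t: 33.1
ee_pos: [404.1, 194.2, 45.4]
tool_rot: [180.0, 0.1, -180.0]
wrist_force: [-0.9, -1.1, 2.4]
grip_width: 0.417
```

{"name": "move_arm", "arguments": {
  "increments": [
    {"offset": [0, 0, 0], "rot": [0, 0, 0], "fingers": 0.6},
    {"offset": [0, 0, 0], "rot": [0, 0, 0], "fingers": 0.6},
    {"offset": [0, 0, 0], "rot": [0, 0, 0], "fingers": 0.6},
    {"offset": [0, 0, -0.01], "rot": [0, 0, 0], "fingers": 0.6},
    {"offset": [0, 0, -0.03], "rot": [0, 0, 0], "fingers": 0.6},
    {"offset": [0, 0, -0.07], "rot": [0, 0, 0], "fingers": 0.6},
    {"offset": [0, 0, -0.12], "rot": [0, 0, 0], "fingers": 0.6},
    {"offset": [0, 0, -0.16], "rot": [0, 0, 0], "fingers": 0.6},
    {"offset": [0, 0, -0.2], "rot": [0, 0, 0], "fingers": 0.6},
    {"offset": [0.03, 0, -0.23], "rot": [0, 0, 0], "fingers": 0.6},
    {"offset": [0.06, 0, -0.25], "rot": [0, 0, 0], "fingers": 0.6},
    {"offset": [0.06, 0, -0.25], "rot": [0, 0, 0], "fingers": 0.6}
  ]
}}

```text
t: 34.3
ee_pos: [342.3, 194.7, 298.7]
tool_rot: [179.9, 0.3, -179.9]
wrist_force: [0.2, -1.0, -0.4]
grip_width: 0.602
```

Run:
```python
from m import *
from workcell import r
s,c=snap(r,"wrist","fin"); print(s["ee_pos"],s["tool_rot"],s["wrist_force"])
s,c=snap(r,"side","fside");cv2.imwrite("pics/fside_z.png",cv2.resize(c["frame"][140:300,180:400],None,fx=3.5,fy=3.5,interpolation=2))
s,c=snap(r,"scene","fscene");cv2.imwrite("pics/fscene_z.png",cv2.resize(c["frame"][130:330,140:400],None,fx=3,fy=3,interpolation=2))
```

```text
[342.31968017 194.66229825 298.74893981] [ 179.89334965    0.34377366 -179.91865709] [ 0.22452807 -0.97291407 -0.39414034]
```

View pics/fin.png

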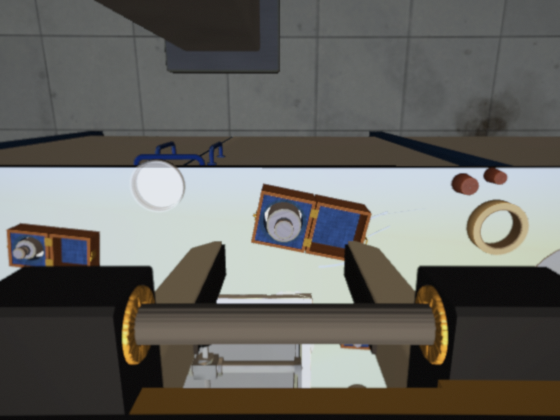

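View pics/fside_z.png

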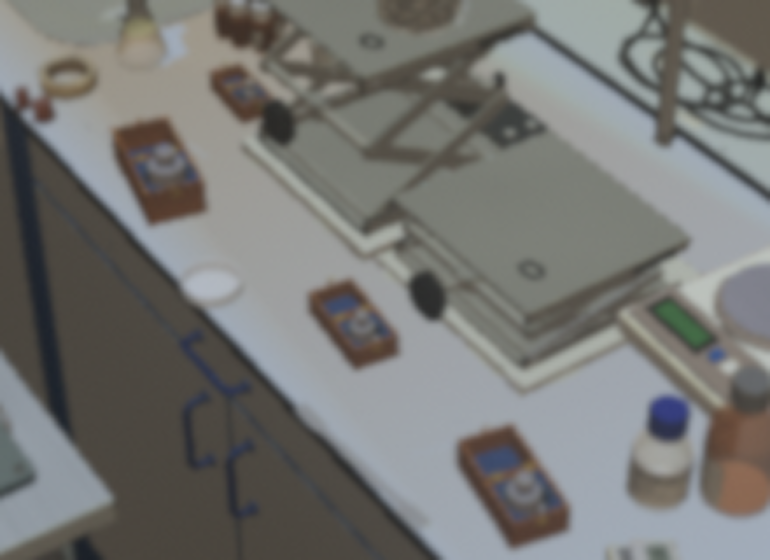

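View pics/fscene_z.png

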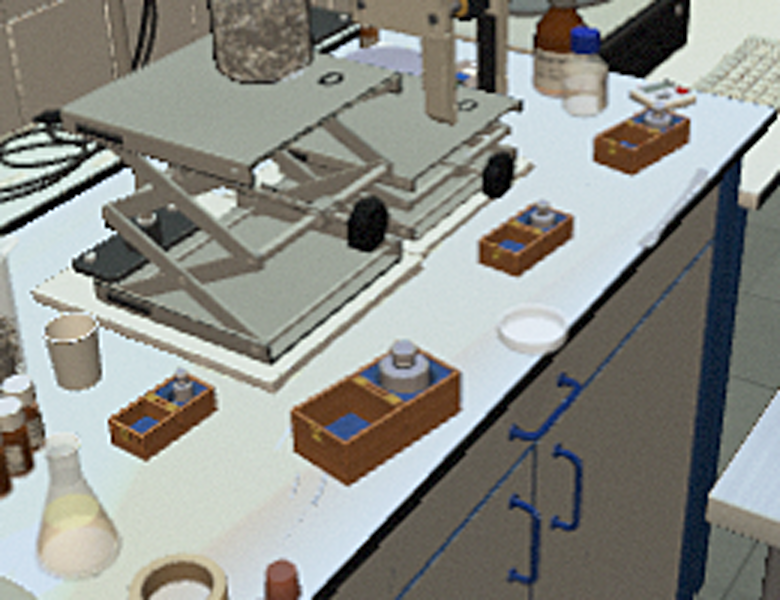

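Run:
```python
from m import *
s,c=load("fscene");k=[]
for n,p,h in (("200",(434.4,-385.7),54),("100",(445.4,-119.5),47),("50",(566.3,292.6),45),("500",(404.6,194),71)):
    u=proj(c,[[*p,h],[*p,h+8]],s);print(n,u.round(1).tolist())
    x,y=u[0].astype(int);k.append(cv2.resize(c["frame"][y-22:y+28,x-25:x+25],(380,280) ,interpolation=2))
cv2.imwrite("pics/fz.png",np.vstack([np.hstack(k[:2]),np.hstack(k[2:])]))
from workcell import r
print(r.job_done())
```

```text
200 [[358.5, 163.3], [358.6, 161.2]]
100 [[319.3, 196.0], [319.4, 193.6]]
50 [[198.2, 253.1], [197.8, 250.5]]
500 [[273.9, 243.9], [273.8, 241.2]]
the job is handed in; nothing more can be done
None
```

View pics/fz.png

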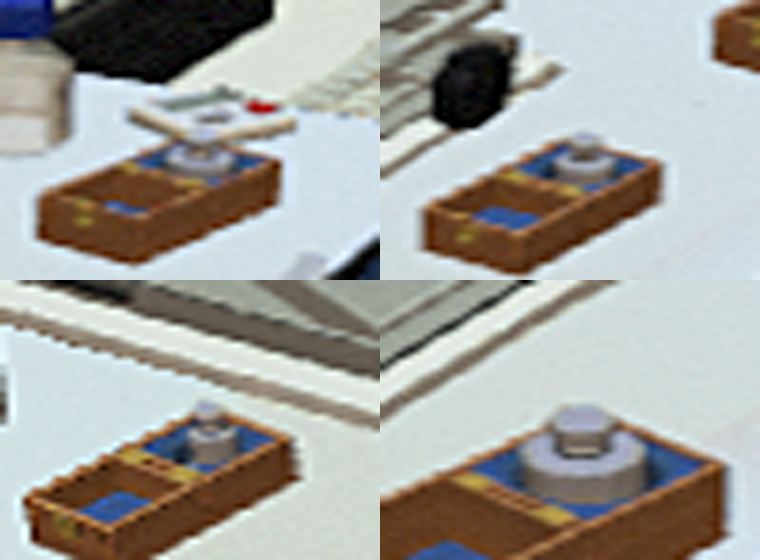

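All four weights are back in their own cases, and I handed the job in at about 34 s. I gripped the 200, 100 and 50 g weights by the knob and the 500 g by its cylinder. Each was lowered until the wrist force showed it standing on the well floor, then released.

**Last checks:** the final scene, side and wrist pictures show every weight upright in its well, with only the top of its cylinder above the case. The flask and the blue-capped bottle are standing, and the gripper is clear of everything.

**What disagreed:**
- **Contact height:** the measured heights matched the expected seated heights to within about 0.7 mm. The largest difference was the 200 g weight, which read 40.1 mm against 39.4 mm under an 11 N push.
- **Early position estimates:** the first scene-camera estimates differed from the wrist-camera ones by up to about 18 mm. I used the wrist-camera values.

I did not compare the knob-top pixels with their predicted positions numerically; seating was judged by eye plus the contact forces and heights.

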